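# Knock a jammed comb out of its case

## Robot

A 6-joint arm with a two-finger parallel gripper is mounted at the origin on the work surface. World frame = base frame: x ahead of the robot, y to its left, z up, the work surface at z = 0. Lengths are in m, angles in degrees, forces in N, time in s.
With the tool pointing down it reaches from about 0.375 to 0.9 m from the base axis. Payload 3.1 kg.
Tool frame: the origin (TCP) lies midway between the tips of the shut fingers; the grasp point (between the pads) lies 19 mm behind it; z points along the fingers, y is the direction in which the jaws open and shut (so a half turn about z gives the same grasp; the last joint's range is limited). The gripper opens to 87 mm and grips with 3 to 60 N. Pads are 19 mm wide; open, the fingers measure 117 mm over their backs; the gripper's body (75 mm by 190 mm) begins 51 mm behind the grasp point.
Start: joints at [-80.529, 30.224, 82.088, -0, 67.689, -10.227], TCP at [0.211, -0.588, 0.223] pointing down, gripper open.
Joint ranges: [-176.69, 176.69], [-43.24, 126.21], [12.49, 139.97], [-82, 262], [0, 151.66], [-163.58, 163.58]. Speed limits (degrees/s): [159.86, 159.86, 180, 180, 180, 180].

## Interface

Orientations are given as a 3x3 rotation matrix whose columns are the frame's x, y, z axes.
In Python, from rig import status, vision, bot, models gives the robot as it stands.
- The arm moves only by the tool send_rows, never from a script. Its argument "moves" is a list of rows, each a list of 7 numbers: the shift along the tool's x, y, z in units of 25 mm (1.0 is 25 mm), then the turn, a rotation vector about the tool's x, y, z in units of 10 degrees (1.0 is 10 degrees), then the closure, from -1 (fully open) to 1 (shut), so that 0 is half open. In form: [[dx, dy, dz, rx, ry, rz, hand], ...]. A call has 1 to 12 rows; each row shifts and turns the commanded pose from where the row before left it, along the tool's axes as they then stand; what a row does not reach is not made up. A row lasts 1/8 s, in which the tool goes at most 62.5 mm and 10.7 degrees, less where a joint would pass 70% of its speed; a pose out of reach is approached as far as the arm can. A call is refused whole if a number of a shift passes 1 or a number of a turn 1, either way. A call with a gripper value outside its range is refused whole. The fingers move at their own pace and stop on an object; the grip force is fixed at half the most. Time passes only in rows, so rows that do not move let the fingers close. It gives the time, the measured TCP pose, the force and the opening at its end, in the units of the state.
- status.read_state(): the state, without advancing time (a new reading comes with each control period).
- vision.capture(name): name is "scene" or "top" or "wrist"; returns a dict with "img" (420x560x3 uint8, red, green, blue), "depth" (420x560 float32, m along the optical axis (not along the pixel's ray), 0 where there is no reading), "fx", "fy", "cx", "cy" (pixels), "pose" (4x4, takes a point from camera to world coordinates); the wrist camera has in their place "hand_eye" (4x4, takes a point from camera to tool coordinates, whose origin is the TCP and whose axes are the flange's). Camera axes: x right, y up, looking along -z (the intrinsics and any distortion apply to the point x, -y, -z); pixel columns grow to the right and rows downward; lengths in m; the calibration is good to about 2 mm. A picture is of the moment at which its call begins: read the wrist's pose just before it.
- bot.hand_in(): hands the job in, once; it reports no verdict.
Trained networks look in the newest picture that a camera, given by its name, has taken for a name from the list of things; names that differ only in an ending like _2 or _b are one class to them, and where a whole thing is asked for, a point or a joint stands for the part that bears it (a point fixed in the world has none). Each returns a list of dicts, best first, with "confidence" (0 to 1); they miss things now and then, are a little off and sometimes report something else, mostly with a low value. They report only what shows in the picture. A call takes as long as a camera call. They do not tell look-alikes from the thing itself.
- models.masks_of(camera, name): "mask" (420x560 bool, what is visible of it) and "extent" ([left, top, right, bottom] in pixels, round what is visible of it).
- models.landmark_of(camera, name): "point" ([column, row] in pixels: a listed point, or the origin of a listed thing).
The state is a dict: "time_s": time; "joint_positions": joint angles; "qvel": joint speeds; "tau": joint torques, N m; "position": TCP position; "tcp_rot": TCP orientation; "force": force on the tool from outside, world axes, zero at the start; "moment": the same for the moment, N m; "opening": opening from 0.0 (shut) to 1.0 (fully open).
Only numpy, scipy, OpenCV 4.12 (cv2) and the standard library are available. Lean on these libraries where they do the work, as an engineer would, in place of code of your own. Each camera call takes 0.05 s, during which the arm holds its last target.

## Task

The steel comb is jammed in the mouth of its clear case. Slide the empty dish along its board, without lifting it, until it drops into the recess under the steel bar; then pick up the case, tip its mouth down over the dish and knock the lower part of its rim on the bar, as often as it takes, until the comb slides out into the dish. Lay the empty case flat on the cork mat and let go; do not touch the comb with the fingers, and leave the brush, bottle, clear box and organiser where they are.

Things in the scene. Friction and masses are not known exactly. Their poses are not given: they have to be found in the camera images.
- station: Fixed oak knock-out board with a bent steel bar. Origin: on the work surface under the recess's centre; x points roughly away from the robot, z up. A channel runs along y between runners (inner faces x = -61, +61 mm, 10 mm thick, tops z = 24 mm). Recess: y = -58 to +58 mm, floor at z = 9 mm; at y = +58 an end stop 14 mm thick, top z = 26 mm.
- bar_mid (a point): Middle of the knocking bar, on its axis: at (54, 0, 60) mm in the board's frame, axes as the board's. Round steel, 12 mm thick, level, parallel to the board's y from y = -72 to +72 mm; at both ends it bends to +x for 28 mm, then down to the board (posts at x = 82 mm).
- landing (a point): Middle of the channel's landing, at (0, -122, 14) mm in the board's frame: the higher floor, z = 14 mm, from y = -186 to -58 mm; open at its -y end. From here the dish slides along the board's +y and drops 5 mm into the recess.
- case_tongue (a point): Rubber spring tongue in the roof of the case's slot, 7 mm behind the rim's face. It holds the comb when the case is only tipped (up to 50 degrees). Each brisk knock of the rim on the bar (0.12 to 0.3 m/s along the case's length, mouth 40 to 45 degrees down) lets the comb slip 3 mm or more, the faster the more; after 10 mm in all it is free and slides out by itself.
- dish: White stoneware dish, open-topped, 116 mm (x) x 110 mm (y), 30 mm high, walls and floor 5 mm thick, 0.4 kg, loose. Origin: centre of its underside; z up. It starts on the landing, x and y axes as the board's. Home, its underside rests on the recess floor, 9 mm above the work surface. It slides with 1 to 2 N.
- case: Clear comb case, 118 mm long, lying flat, loose, 0.15 kg. Origin: centre of its underside; x along its length to the open mouth, z up. Body x = -50 to 52 mm, 44 mm wide (y), z = 8 to 44 mm. Square grey rim at the mouth: x = 52 to 60, 52 x 52 mm, z = 0 to 52. End cap, smaller: x = -58 to -50, 44 x 44 mm, z = 0 to 44. The mouth starts facing roughly the robot.
- case_mouth (a point): Centre of the case's mouth, at (60, 0, 26) mm in the case's frame, in the plane of the rim's face; x points out of the mouth. The mouth is a flat slot 34 mm wide (y), 14 mm high (z = 19 to 33 mm); the rim's solid face below it is 19 mm high: knock this on the bar.
- comb: Double-sided steel comb, 90 x 28 x 5 mm, 70 g, with a grip block 14 mm long, 10 mm high in all, across its +x end. Origin: centre of its underside; x along its length towards the block, z up. It starts in the case, block to the mouth, 3 mm behind the rim's face (origin 12 mm ahead of the case's in x); it is jammed until it has slipped to 22 mm ahead.
- mat: Fixed cork mat, 150 mm (x) x 100 mm (y), 4 mm thick. Origin: centre of its underside; z up.
- brush: Orange silicone brush lying bristles down, about 135 mm long (x), 52 mm wide, 24 mm high. Origin: its underside near mid-length. To be left alone.
- clearbox: Transparent polycarbonate box with a white lid, 106 x 136 mm, 78 mm high with the lid grip. Origin: centre of its underside. To be left alone.
- organiser: Fixed grey plastic organiser, 130 x 180 mm, 90 mm high, closed by a hinged flap with a knob on top (about 140 mm high in all). Origin: centre of its underside. To be left alone.
- pump: Amber bottle with a white cap, 60 mm thick and 150 mm high. Origin: centre of its underside. To be left alone.
There are look-alikes about, which are no part of the job. There is more than one size of the mat; the job needs the larger. Of the things shaped like the dish, the white one is meant.

How it is judged:
By the outcome, as a careful person would: the job done as asked, in the order asked, and still so for the second after the job is handed in, with the robot touching nothing.
It also fails if it takes over 54 s, if anything falls off the work surface, if the arm or the gripper's body presses on something with over 40 N, if the wrist force passes 120 N, or if a joint passes its speed limit or range.

## Working session

There is one attempt and no reset: what is moved stays moved. The work goes in short steps, Python scripts to look and compute and a tool call to move; the robot and the scene stay as the last step left them, time stands still between calls to the robot, and variables do not carry over. Pictures are saved under pics/ and viewed, and the job is handed in when it is done.

Besides the shell and the picture viewer there is one more tool, called as a command line: name --pt "numbers of a row" for each row, then --argument value for the rest. send_rows: Moves the arm, as the interface text tells. Its arguments: {"type":"object","properties":{"moves":{"type":"array"}},"required":["moves"]}

```bash
ls -la; mkdir -p pics
cat > h.py <<'E'
import numpy as np, cv2
from rig import status, vision, bot, models
def save(name,img,s=1):
    im=cv2.cvtColor(img,cv2.COLOR_RGB2BGR)
    if s!=1: im=cv2.resize(im,None,fx=s,fy=s,interpolation=cv2.INTER_CUBIC)
    cv2.imwrite('pics/'+name,im)
def ray(c,px,P=None):
    P=c['pose'] if P is None else P
    d=np.array([(px[0]-c['cx'])/c['fx'],-(px[1]-c['cy'])/c['fy'],-1.0])
    return P[:3,3],P[:3,:3]@d
def atz(c,px,z,P=None):
    o,d=ray(c,px,P); t=(z-o[2])/d[2]; return o+t*d
def dep(c,px,P=None):
    o,d=ray(c,px,P); return o+d*c['depth'][int(px[1]),int(px[0])]
def cloud(c,P=None):
    P=c['pose'] if P is None else P
    v,u=np.mgrid[0:420,0:560]
    d=np.stack([(u-c['cx'])/c['fx'],-(v-c['cy'])/c['fy'],-np.ones_like(u,float)],-1)*c['depth'][...,None]
    return d@P[:3,:3].T+P[:3,3]
def wristP(c,s):
    T=np.eye(4);T[:3,:3]=np.array(s['tcp_rot']);T[:3,3]=s['position'];return T@c['hand_eye']
E
python3 - <<'E'
from h import *
s=status.read_state();print(s)
for n in('scene','top','wrist'):
    c=vision.capture(n);save(n+'0.png',c['img'],1.4)
    print(n,{k:v for k,v in c.items() if k not in('img','depth')})
    np.savez(n+'0.npz',**c)
    if n=='wrist':continue
    for t in 'station bar_mid landing dish case case_mouth mat brush clearbox organiser pump comb case_tongue'.split():
        for l in models.landmark_of(n,t)[:4]:
            print(n,t,np.round(l['point']),round(l['confidence'],2),end='; ')
        print()
E
```

```text
total 12
drwxr-xr-x  3 agent agent 4096 Dec  6 18:20 .
drwxr-xr-x 23 root  root  4096 Dec  6 18:20 ..
drwxr-xr-x  2 agent agent 4096 Dec  6 18:20 pics
{'time_s': 0.0, 'joint_positions': array([-8.05293396e+01,  3.02785434e+01,  8.21568352e+01, -2.03403831e-03,
        6.76874531e+01, -1.02270252e+01]), 'qvel': array([ 0.05443328,  0.09629657, -0.01415103,  0.09208228,  0.03581807,
       -0.02942575]), 'tau': array([-1.11276433e-03, -4.40045643e+01, -1.76593173e+01,  6.34008832e-02,
        5.82415354e-02, -1.63677792e-04]), 'position': array([ 0.21055967, -0.58768861,  0.22157366]), 'tcp_rot': array([[ 9.41479673e-01,  3.37069545e-01, -3.85144010e-04],
       [ 3.37069585e-01, -9.41477374e-01,  2.10919252e-03],
       [ 3.48340189e-04, -2.11558221e-03, -9.99997701e-01]]), 'force': array([-0.05635724, -0.05566265,  0.17990643]), 'moment': array([-0.04067701,  0.00600003, -0.04867543]), 'opening': 0.9974077005618229}
scene {'fx': 435.49124208171617, 'fy': 435.49124208171617, 'cx': 281.39388126624095, 'cy': 211.84186679555665, 'pose': array([[ 0.79131899, -0.5266645 ,  0.31054592,  0.8
[... 1372 characters left out ...]
ase_mouth [395. 282.] 0.68; 
top mat [156. 306.] 0.63; top mat [152. 241.] 0.61; 
top brush [388. 184.] 0.63; 
top clearbox [331. 121.] 0.95; 
top organiser [150. 136.] 0.56; 
top pump [199. 269.] 0.61; 

top case_tongue [392. 279.] 0.64; 
wrist {'fx': 359.3327526582496, 'fy': 359.3327526582496, 'cx': 277.391320475193, 'cy': 204.55321854017527, 'hand_eye': array([[-6.60551194e-04,  9.66935746e-01,  2.55019267e-01,
         7.00261269e-02],
       [ 9.99999639e-01,  5.02364220e-04,  6.85426778e-04,
         2.28464893e-03],
       [ 5.34651098e-04,  2.55019628e-01, -9.66935729e-01,
        -1.61685324e-01],
       [ 0.00000000e+00,  0.00000000e+00,  0.00000000e+00,
         1.00000000e+00]])}
```

View pics/scene0.png

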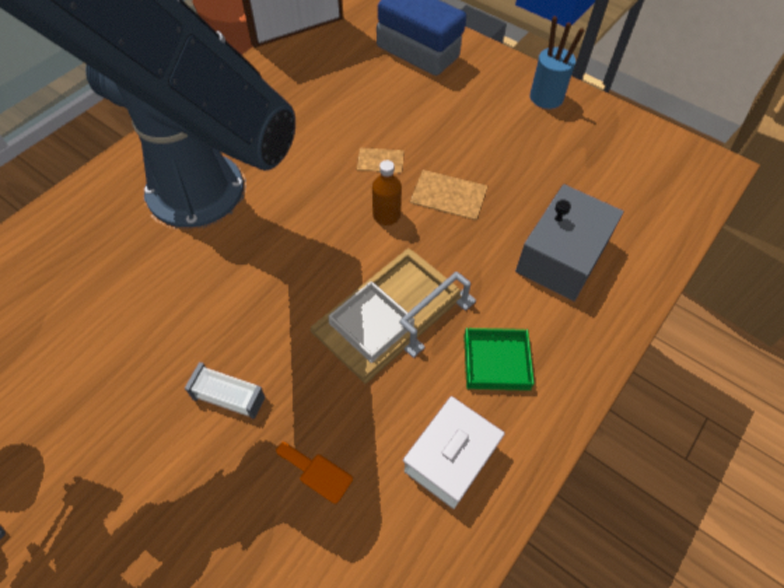

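View pics/top0.png

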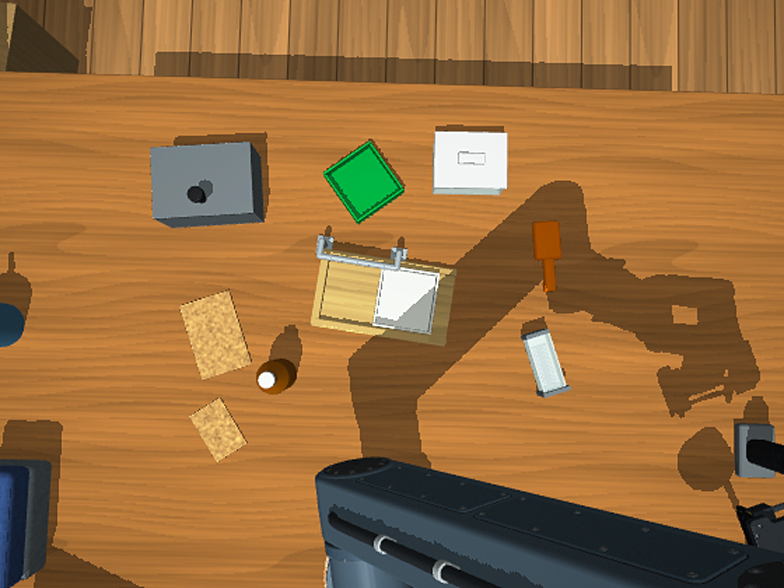

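Run:
```python
from h import *
for n in('scene','top'):
    c=vision.capture(n); W=cloud(c)
    for t in 'station dish case mat brush clearbox organiser pump'.split():
        for m in models.masks_of(n,t)[:3]:
            k=m['mask']&(c['depth']>0); p=W[k]
            if len(p)<20: continue
            zs=np.percentile(p[:,2],[5,50,95])
            r=cv2.minAreaRect((p[:,:2]*1000).astype(np.float32))
            print(n,t,round(m['confidence'],2),'ext',[int(x) for x in m['extent']],'z',np.round(zs*1000),'rect',np.round(r[0]),np.round(r[1]),round(r[2],1))
    for t,z in dict(bar_mid=.06,landing=.014,dish=.014,case=0,case_mouth=.026,mat=0,case_tongue=.03).items():
        for l in models.landmark_of(n,t)[:2]:
            print(n,t,round(l['confidence'],2),np.round(atz(c,l['point'],z)*1000))
```

```text
scene station 0.61 ext [217, 174, 337, 274] z [ 7. 15. 66.] rect [531.  24.] [288. 186.] 82.0
scene dish 0.71 ext [233, 201, 294, 258] z [18. 22. 46.] rect [515. -22.] [127. 128.] 82.7
scene dish 0.71 ext [329, 234, 380, 280] z [ 4.  8. 32.] rect [745.  59.] [126. 114.] 36.8
scene case 0.96 ext [131, 257, 190, 294] z [ 4. 44. 51.] rect [ 393. -292.] [149.  71.] 14.1
scene mat 0.73 ext [256, 106, 287, 123] z [1. 4. 8.] rect [260. 319.] [99. 66.] 33.4
scene mat 0.64 ext [295, 123, 345, 157] z [2. 6. 9.] rect [439. 337.] [153. 113.] 19.3
scene brush 0.72 ext [198, 312, 255, 360] z [20. 25. 28.] rect [ 606. -298.] [142.  57.] 5.4
scene clearbox 0.75 ext [291, 283, 360, 363] z [34. 69. 78.] rect [ 778. -143.] [105. 136.] 0.7
scene organiser 0.61 ext [370, 131, 448, 212] z [ 21.  95. 100.] rect [709. 353.] [147. 209.] 5.2
scene pump 0.79 ext [265, 112, 287, 157] z [ 11.  88. 151.] rect [331. 252.] [ 59. 190.] 38.8
scene bar_mid 0.91 [594.  65.  60.]
scene landing 0.61 [513. -62.  14.]
scene dish 0.72 [517. -42.  14.]
scene dish 0.62 [739.  40.  14.]
scene case 0.78 [ 405. -290.    0.]
scen
[... 783 characters left out ...]
12. -305.] [134.  58.] 4.8
top clearbox 0.8 ext [307, 94, 362, 139] z [22. 69. 77.] rect [ 780. -145.] [106. 137.] 0.8
top organiser 0.7 ext [107, 103, 190, 161] z [33. 95. 99.] rect [719. 359.] [131. 217.] 5.2
top organiser 0.66 ext [369, 238, 407, 285] z [20. 45. 52.] rect [ 407. -301.] [128.  60.] 16.5
top pump 0.9 ext [182, 257, 213, 282] z [ 23. 103. 152.] rect [377. 204.] [70. 58.] 50.9
top bar_mid 0.78 [589.  55.  60.]
top landing 0.66 [519. -58.  14.]
top dish 0.86 [523. -32.  14.]
top dish 0.61 [745.  45.  14.]
top case 0.93 [ 407. -294.    0.]
top case_mouth 0.63 [ 353. -310.   26.]
top mat 0.83 [442. 330.   0.]
top mat 0.78 [267. 315.   0.]
top case_tongue 0.62 [ 352. -306.   30.]
```

Run:
```python
from h import *
c=np.load('top0.npz');im=c['img']
save('crop_st.png',im[160:260,210:340],6)
save('crop_case.png',im[220:300,350:430],7)
c=np.load('scene0.npz');im=c['img']
save('crop_st2.png',im[165:285,215:350],5.9)
```

```text
(no output)
```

View pics/crop_st.png

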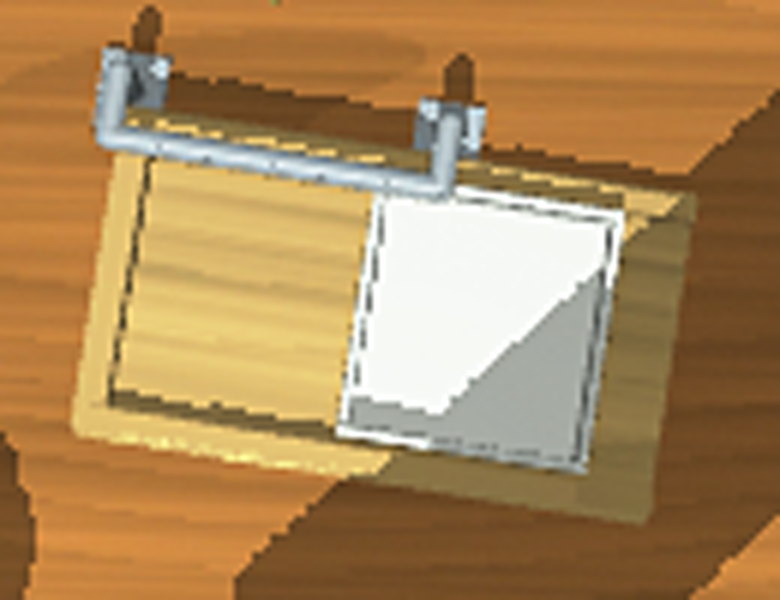

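View pics/crop_case.png

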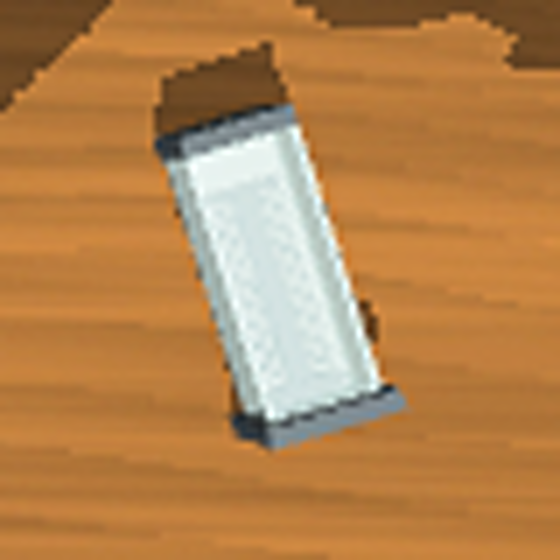

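View pics/crop_st2.png

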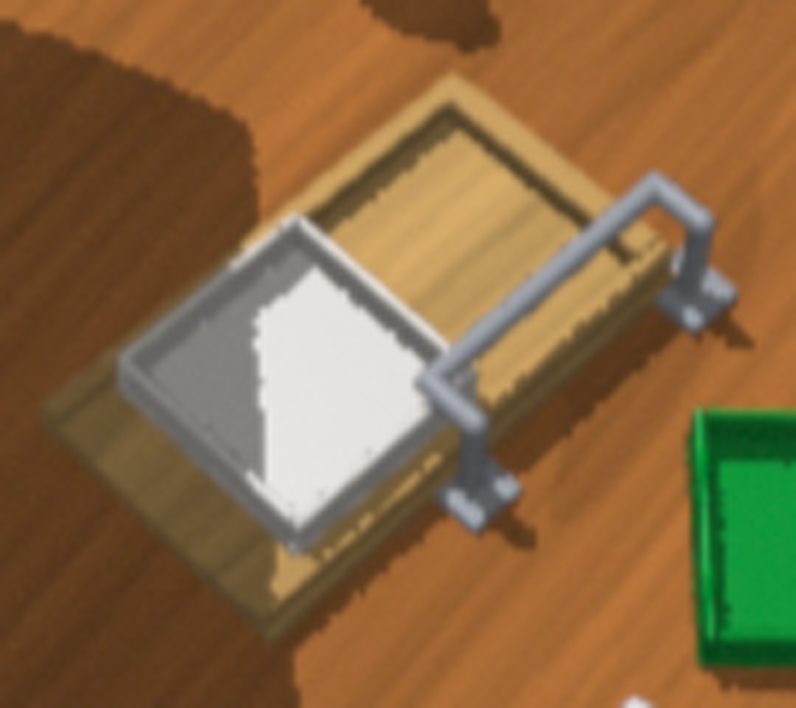

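```bash
cat >> h.py <<'E'
from scipy.optimize import least_squares
def proj(c,p,P=None):
    P=c['pose'] if P is None else P
    q=np.linalg.inv(P)@np.r_[p,1]
    return np.array([c['cx']+c['fx']*q[0]/-q[2], c['cy']-c['fy']*q[1]/-q[2]])
def fit(obs,x0):
    # obs: list (cam,Pose,px,local)
    def f(v):
        R=lambda p:np.r_[v[0]+np.cos(v[2])*p[0]-np.sin(v[2])*p[1],v[1]+np.sin(v[2])*p[0]+np.cos(v[2])*p[1],p[2]]
        return np.concatenate([proj(c,R(np.array(l)/1000.),P)-px for c,P,px,l in obs])
    r=least_squares(f,x0,loss='soft_l1',f_scale=1.)
    return r.x,f(r.x).reshape(-1,2)
E
python3 - <<'E'
from h import *
T=dict(np.load('top0.npz'));S=dict(np.load('scene0.npz'))
t=lambda u,v:np.array([u/6+210-.4,v/6+160-.4])
s=lambda u,v:np.array([u/5.9+215-.4,v/5.9+165-.4])
k=lambda u,v:np.array([u/7+350-.4,v/7+220-.4])
st=[(T,T['pose'],t(112,133),(54,72,60)),(T,T['pose'],t(443,188),(54,-72,60)),(T,T['pose'],t(75,410),(-71,72,26)),(T,T['pose'],t(693,195),(71,-186,24)),(T,T['pose'],t(648,510),(-71,-186,24)),
(S,S['pose'],s(655,183),(54,72,60)),(S,S['pose'],s(432,382),(54,-72,60)),(S,S['pose'],s(45,408),(-71,-186,24)),(S,S['pose'],s(272,605),(71,-186,24)),(S,S['pose'],s(453,75),(-71,72,26)),(S,S['pose'],s(665,245),(71,72,26))]
x,r=fit(st,[.54,.06,-.14]);print('station',x[:2]*1000,np.degrees(x[2]),'\n',r.round(1).tolist())
np.save('station.npy',x)
d=[(T,T['pose'],t(375,190),(58,55,44)),(T,T['pose'],t(622,210),(58,-55,44)),(T,T['pose'],t(585,470),(-58,-55,44)),(T,T['pose'],t(340,435),(-58,55,44)),
(S,S['pose'],s(300,215),(-58,55,44)),(S,S['pose'],s(295,540),(58,-55,44)),(S,S['pose'],s(120,365),(-58,-55,44))]
y,r=fit(d,[.52,-.03,-.14]);print('dish',y[:2]*1000,np.degrees(y[2]),'\n',r.round(1).tolist())
R=np.array([[np.cos(x[2]),-np.sin(x[2])],[np.sin(x[2]),np.cos(x[2])]])
print('dish in station',R.T@(y[:2]-x[:2])*1000)
c=[(T,T['pose'],k(270,447),(60,-26,52)),(T,T['pose'],k(407,405),(60,26,52)),(T,T['pose'],k(185,157),(-50,-22,44)),(T,T['pose'],k(298,122),(-50,22,44)),(T,T['pose'],k(290,103),(-58,22,44))]
y,r=fit(c,[.4,-.3,np.pi+.3]);print('case',y[:2]*1000,np.degrees(y[2])%360,'\n',r.round(1).tolist())
np.save('case.npy',y)
E
```

```text
station [531.31394103  67.01151066] -6.875129722366879 
 [[-1.4, 0.9], [-1.2, -0.0], [-1.1, 3.1], [0.1, 0.3], [0.1, 0.7], [0.3, 1.0], [0.1, 1.0], [-0.1, 0.7], [-0.4, 3.1], [-0.0, -0.3], [2.1, 1.2]]
dish [520.23295006 -32.25188627] -7.049692594745187 
 [[0.1, -3.1], [0.5, -0.1], [0.3, 0.5], [-0.8, 0.0], [-0.5, 0.0], [1.1, -0.7], [-0.8, -0.0]]
dish in station [  0.88110263 -99.87609318]
case [ 411.2400504 -295.0861023] 198.52740313792003 
 [[0.2, 0.1], [-0.2, 0.1], [-0.0, -0.1], [-0.1, -0.0], [0.1, -0.2]]
```

```bash
cat >> h.py <<'E'
from scipy.spatial.transform import Rotation as Ro
def plan(R,p,Rt,pt,hand,n=None,prt=True):
    """rows from pose to target; straight line, uniform"""
    R=np.array(R);p=np.array(p);pt=np.array(pt)
    rv=Ro.from_matrix(R.T@Rt).as_rotvec(degrees=True)
    if n is None: 
        n=1
        while True:
            ok=plan(R,p,Rt,pt,hand,n,False)
            if ok is not None: break
            n+=1
    rows=[];P=p.copy();RR=R.copy()
    for i in range(1,n+1):
        tgt=p+(pt-p)*i/n
        sh=np.round(RR.T@(tgt-P)/.025,2); tu=np.round(Ro.from_matrix(RR.T@(R@Ro.from_rotvec(rv*i/n,degrees=True).as_matrix())).as_rotvec(degrees=True)/10,2)
        if abs(sh).max()>1 or abs(tu).max()>1: return None
        rows.append([*sh,*tu,hand]); P=P+RR@sh*.025; RR=RR@Ro.from_rotvec(tu*10,degrees=True).as_matrix()
    if prt:
        print('n',n,'end',P.round(4),'rotvec err',Ro.from_matrix(RR.T@Rt).as_rotvec(degrees=True).round(2))
        for r in rows: print([float(v)+0. for v in r],end=',')
        print()
    return P,RR
def down(yaw,tilt=0):
    c,s=np.cos(np.radians(yaw)),np.sin(np.radians(yaw))
    return np.array([[c,s,0],[s,-c,0],[0,0,-1.]])
E
python3 - <<'E'
from h import *
s=status.read_state()
plan(s['tcp_rot'],s['position'],down(83.1),[.42,-.21,.26],-.0)
E
```

```text
n 18 end [ 0.42   -0.2099  0.2601] rotvec err [ 0.  0. -0.]
[0.72, -0.63, -0.08, 0.0, 0.0, -0.35, 0.0],[0.76, -0.59, -0.09, 0.0, 0.0, -0.35, 0.0],[0.79, -0.55, -0.08, 0.0, 0.0, -0.36, 0.0],[0.83, -0.49, -0.08, 0.0, 0.0, -0.35, 0.0],[0.85, -0.44, -0.09, 0.0, 0.0, -0.35, 0.0],[0.88, -0.38, -0.08, 0.0, 0.0, -0.35, 0.0],[0.91, -0.34, -0.08, 0.0, 0.0, -0.36, 0.0],[0.92, -0.27, -0.09, 0.0, 0.0, -0.35, 0.0],[0.93, -0.22, -0.08, 0.0, 0.0, -0.35, 0.0],[0.95, -0.16, -0.08, 0.0, 0.0, -0.35, 0.0],[0.95, -0.11, -0.09, 0.0, 0.0, -0.35, 0.0],[0.96, -0.04, -0.08, 0.0, 0.0, -0.36, 0.0],[0.96, 0.02, -0.08, 0.0, 0.0, -0.35, 0.0],[0.96, 0.07, -0.08, 0.0, 0.0, -0.35, 0.0],[0.95, 0.13, -0.09, 0.0, 0.0, -0.35, 0.0],[0.95, 0.2, -0.08, 0.0, 0.0, -0.36, 0.0],[0.92, 0.24, -0.08, 0.0, 0.0, -0.35, 0.0],[0.92, 0.31, -0.09, 0.0, 0.0, -0.35, 0.0],
```

Look-alikes: for the dish, white at scene px (264,235) versus green (354,259), so I take the white one, which sits in the board in the crop. For the mat, 151x101 mm at (322,139) versus about 100x70 mm at (270,117), so I take the former. There is only one case, at (165,282), with its mouth towards the robot.

send_rows --pt "0.72 -0.63 -0.08 0 0 -0.35 0" --pt "0.76 -0.59 -0.09 0 0 -0.35 0" --pt "0.79 -0.55 -0.08 0 0 -0.36 0" --pt "0.83 -0.49 -0.08 0 0 -0.35 0" --pt "0.85 -0.44 -0.09 0 0 -0.35 0" --pt "0.88 -0.38 -0.08 0 0 -0.35 0" --pt "0.91 -0.34 -0.08 0 0 -0.36 0" --pt "0.92 -0.27 -0.09 0 0 -0.35 0" --pt "0.93 -0.22 -0.08 0 0 -0.35 0" --pt "0.95 -0.16 -0.08 0 0 -0.35 0" --pt "0.95 -0.11 -0.09 0 0 -0.35 0" --pt "0.96 -0.04 -0.08 0 0 -0.36 0"

```text
time_s: 4.55
position: [0.3508, -0.3348, 0.2477]
tcp_rot: [[0.466, 0.885, 0.0], [0.885, -0.466, -0.0], [-0.0, 0.0, -1.0]]
force: [-0.1, 1.0, -0.2]
opening: 0.499
```

send_rows --pt "0.96 0.02 -0.08 0 0 -0.35 0" --pt "0.96 0.07 -0.08 0 0 -0.35 0" --pt "0.95 0.13 -0.09 0 0 -0.35 0" --pt "0.95 0.2 -0.08 0 0 -0.36 0" --pt "0.92 0.24 -0.08 0 0 -0.35 0" --pt "0.92 0.31 -0.09 0 0 -0.35 0" --pt "0 0 0 0 0 0 0"

```text
time_s: 5.42
position: [0.4204, -0.2081, 0.2603]
tcp_rot: [[0.116, 0.993, 0.0], [0.993, -0.116, -0.0], [-0.0, 0.0, -1.0]]
force: [0.7, -1.0, -1.0]
opening: 0.5
```

Run:
```python
from h import *
s=status.read_state();c=vision.capture('wrist');P=wristP(c,s)
c['P']=P;np.savez('w1.npz',**c);save('w1.png',c['img'],1.4)
print(s['position'],s['joint_positions'].round(1),s['force'])
W=cloud(c,P)
for t in 'station dish case'.split():
    for m in models.masks_of('wrist',t)[:3]:
        k=m['mask']&(c['depth']>0); p=W[k]
        r=cv2.minAreaRect((p[:,:2]*1000).astype(np.float32))
        print(t,round(m['confidence'],2),m['extent'],np.round(np.percentile(p[:,2],[5,50,95])*1000),np.round(r[0]),np.round(r[1]),r[2])
```

```text
[ 0.42044647 -0.20814496  0.26025422] [-40.   15.3 101.    0.   63.7 -33.4] [ 0.73710723 -1.01546549 -0.99432729]
dish 0.56 [292.1, 0.0, 415.9, 48.4] [17. 19. 44.] [515. -65.] [ 46. 116.] 82.75308227539062
case 0.93 [231.8, 207.2, 326.1, 270.9] [15. 43. 45.] [ 427. -261.] [145.  98.] 63.09952926635742
```

View pics/w1.png

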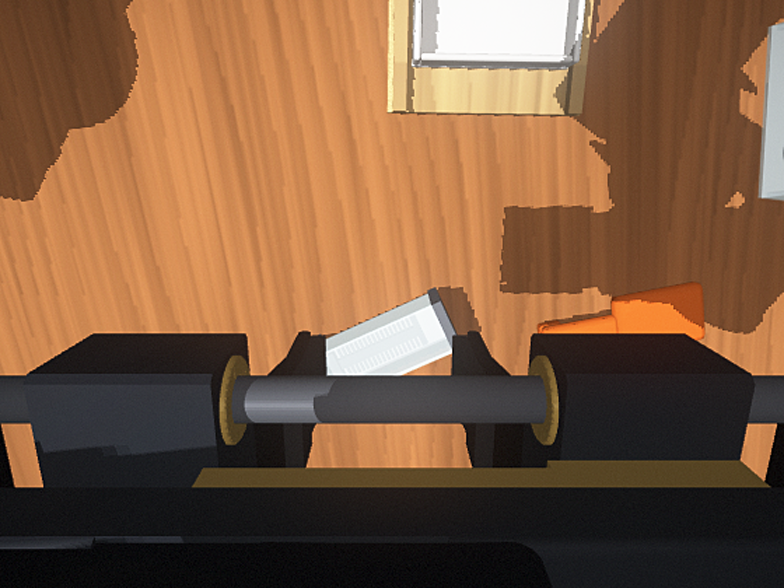

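Run:
```python
from h import *
c=dict(np.load('w1.npz'));P=c['P'];x=np.load('station.npy')
R=lambda p:np.r_[x[0]+np.cos(x[2])*p[0]-np.sin(x[2])*p[1],x[1]+np.sin(x[2])*p[0]+np.cos(x[2])*p[1],p[2]]
for l in [(-71,-186,24),(71,-186,24),(-61,-186,14),(61,-186,14)]:
    print(l,proj(c,R(np.array(l)/1000),P).round(1))
for l in [(-58,-155,44),(58,-155,44)]:print('dish',proj(c,R(np.array(l)/1000),P).round(1))
save('w1c.png',c['img'][0:100,260:440],4.4)
```

```text
(-71, -186, 24) [282.1  77.6]
(71, -186, 24) [417.6  78. ]
(-61, -186, 14) [291.3  78.4]
(61, -186, 14) [404.8  78.8]
dish [296.   42.1]
dish [415.3  42.5]
```

View pics/w1c.png

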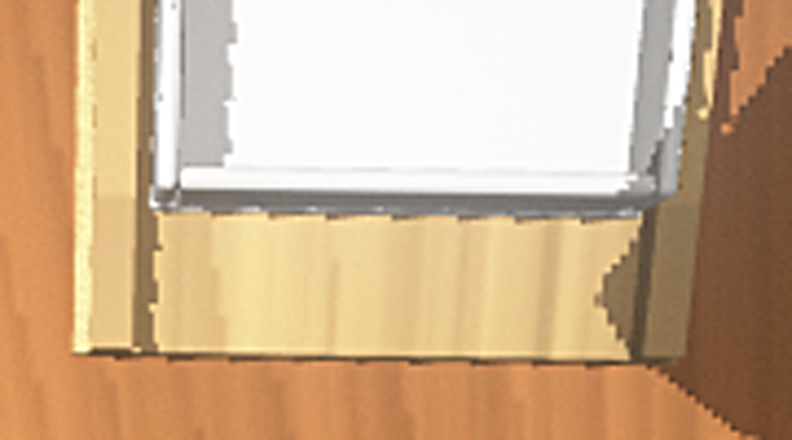

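```bash
cat >> h.py <<'E'
def stw(p,x):
    p=np.array(p)/1000.
    return np.r_[x[0]+np.cos(x[2])*p[0]-np.sin(x[2])*p[1],x[1]+np.sin(x[2])*p[0]+np.cos(x[2])*p[1],p[2]]
E
python3 - <<'E'
from h import *
x=np.load('station.npy');x[:2]=[.529,.0655];np.save('station.npy',x)
s=status.read_state()
p=plan(s['tcp_rot'],s['position'],down(83.1),stw((0,-190,90),x),.2)
plan(p[1],p[0],down(83.1),stw((0,-182,25),x),.2)
E
```

```text
n 7 end [ 0.5062 -0.1231  0.09  ] rotvec err [-0.    0.02 -0.02]
[0.55, 0.43, 0.97, 0.0, 0.0, 0.0, 0.2],[0.56, 0.43, 0.97, 0.0, 0.0, 0.0, 0.2],[0.55, 0.43, 0.97, 0.0, 0.0, 0.0, 0.2],[0.56, 0.43, 0.98, 0.0, 0.0, 0.0, 0.2],[0.55, 0.43, 0.97, 0.0, 0.0, 0.0, 0.2],[0.56, 0.43, 0.97, 0.0, 0.0, 0.0, 0.2],[0.55, 0.43, 0.97, 0.0, 0.0, 0.0, 0.2],
n 3 end [ 0.5071 -0.1152  0.025 ] rotvec err [-0.    0.02 -0.02]
[0.11, 0.0, 0.87, 0.0, 0.0, 0.0, 0.2],[0.1, 0.0, 0.86, 0.0, 0.0, 0.0, 0.2],[0.11, 0.0, 0.87, 0.0, 0.0, 0.0, 0.2],
```

send_rows --pt "0.55 0.43 0.97 0 0 0 0.2" --pt "0.56 0.43 0.97 0 0 0 0.2" --pt "0.55 0.43 0.97 0 0 0 0.2" --pt "0.56 0.43 0.98 0 0 0 0.2" --pt "0.55 0.43 0.97 0 0 0 0.2" --pt "0.56 0.43 0.97 0 0 0 0.2" --pt "0.55 0.43 0.97 0 0 0 0.2" --pt "0 0 0 0 0 0 0.2"

```text
time_s: 6.62
position: [0.5056, -0.1224, 0.0884]
tcp_rot: [[0.12, 0.993, -0.003], [0.993, -0.12, 0.001], [0.001, -0.004, -1.0]]
force: [0.3, 0.1, 0.3]
opening: 0.404
```

Run:
```python
from h import *
s=status.read_state();c=vision.capture('wrist');P=wristP(c,s)
c['P']=P;np.savez('w2.npz',**c);save('w2.png',c['img'],1.4)
print(s['position'],s['force'],s['opening'],s['time_s'])
x=np.load('station.npy')
for l in [(-71,-186,24),(71,-186,24),(-58,-155,44),(58,-155,44),(-58,-45,44)]:
    print(l,proj(c,stw(l,x),P).round(1)*1.4)
```

```text
[ 0.50561942 -0.12238965  0.08844925] [0.3290861  0.07237016 0.31964718] 0.4035361508451599 6.625
(-71, -186, 24) [235.62 296.52]
(71, -186, 24) [539.56 296.52]
(-58, -155, 44) [246.96 237.58]
(58, -155, 44) [527.52 237.58]
(-58, -45, 44) [224.84 -67.06]
```

View pics/w2.png

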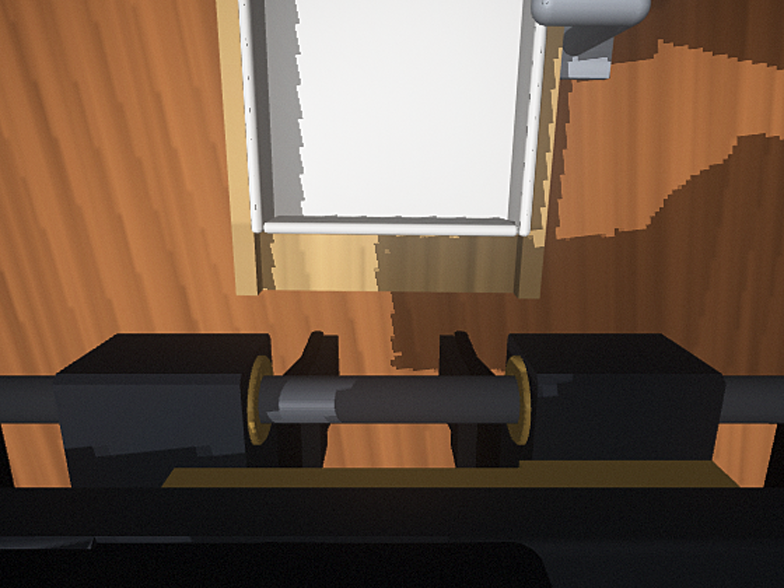

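send_rows --pt "0.11 0 0.87 0 0 0 0.2" --pt "0.1 0 0.86 0 0 0 0.2" --pt "0.11 0 0.85 0 0 0 0.2" --pt "0.4 0 0 0 0 0 0.2" --pt "0.4 0 0 0 0 0 0.2" --pt "0.4 0 0 0 0 0 0.2" --pt "0.4 0 0 0 0 0 0.2" --pt "0.4 0 0 0 0 0 0.2" --pt "0.4 0 0 0 0 0 0.2" --pt "0.4 0 0 0 0 0 0.2"

```text
time_s: 7.92
position: [0.5157, -0.0444, 0.0255]
tcp_rot: [[0.12, 0.993, -0.0], [0.993, -0.12, 0.0], [0.0, -0.0, -1.0]]
force: [1.0, -0.3, -1.3]
opening: 0.401
```

Run:
```python
from h import *
s=status.read_state();x=np.load('station.npy')
q=np.linalg.inv(np.array([[np.cos(x[2]),-np.sin(x[2])],[np.sin(x[2]),np.cos(x[2])]]))@(s['position'][:2]-x[:2])*1000
print('TCP in station',q,s['position'][2],s['force'],s['time_s'])
c=vision.capture('wrist');save('w3.png',c['img'])
c=vision.capture('top');save('t3.png',c['img'][150:260,200:350],4)
```

```text
TCP in station [ 1.28751493e-03 -1.10721093e+02] 0.025521668295981615 [ 0.95516231 -0.34207278 -1.30147618] 7.925
```

View pics/w3.png

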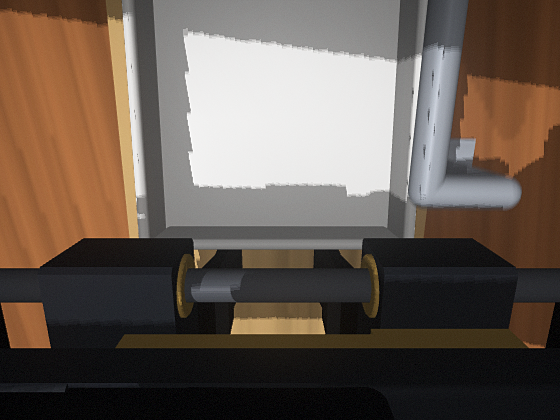

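View pics/t3.png

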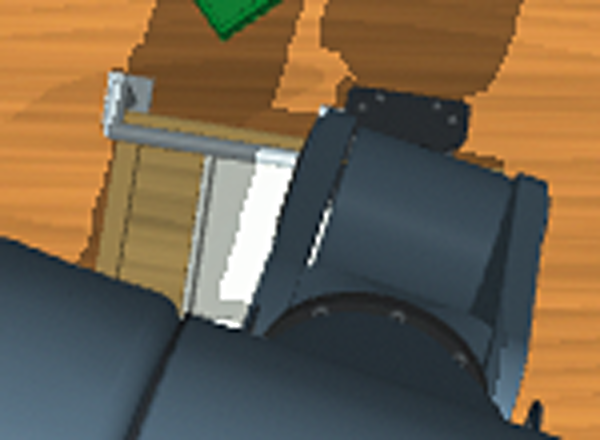

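send_rows --pt "0.36 0 0 0 0 0 0.2" --pt "0.36 0 0 0 0 0 0.2" --pt "0.36 0 0 0 0 0 0.2" --pt "0.36 0 0 0 0 0 0.2" --pt "0.36 0 0 0 0 0 0.2" --pt "0.1 0 0 0 0 0 0.2"

```text
time_s: 8.78
position: [0.5214, 0.0027, 0.0256]
tcp_rot: [[0.119, 0.993, -0.0], [0.993, -0.119, -0.0], [-0.0, -0.0, -1.0]]
force: [-0.0, -1.1, -0.4]
opening: 0.399
```

```bash
cat >> h.py <<'E'
def wst(p,x):
    p=np.array(p);return np.r_[np.array([[np.cos(x[2]),np.sin(x[2])],[-np.sin(x[2]),np.cos(x[2])]])@(p[:2]-x[:2]),p[2]]*1000
E
python3 - <<'E'
from h import *
s=status.read_state();x=np.load('station.npy')
print('TCP in station',wst(s['position'],x),s['force'],s['time_s'])
c=vision.capture('wrist');save('w4.png',c['img'])
P=wristP(c,s);W=cloud(c,P)
for v in range(100,250,20):
    print(v,[wst(W[v,u],x).round(0).tolist() for u in (150,280,395)])
E
```

```text
TCP in station [-4.31922376e-03 -6.32694442e+01  2.55804595e+01] [-5.63504099e-04 -1.13624921e+00 -3.96180532e-01] 8.775
100 [[-52.0, 9.0, 31.0], [3.0, 9.0, 15.0], [54.0, 9.0, 21.0]]
120 [[-52.0, 0.0, 33.0], [3.0, -0.0, 15.0], [54.0, 0.0, 24.0]]
140 [[-52.0, -8.0, 35.0], [3.0, -9.0, 14.0], [54.0, -8.0, 25.0]]
160 [[-52.0, -16.0, 37.0], [3.0, -19.0, 14.0], [54.0, -17.0, 27.0]]
180 [[-53.0, -24.0, 37.0], [3.0, -29.0, 13.0], [54.0, -26.0, 29.0]]
200 [[-53.0, -33.0, 37.0], [3.0, -39.0, 14.0], [54.0, -34.0, 31.0]]
220 [[-53.0, -41.0, 40.0], [3.0, -49.0, 13.0], [54.0, -43.0, 34.0]]
240 [[-31.0, -28.0, 101.0], [2.0, -51.0, 39.0], [31.0, -27.0, 102.0]]
```

View pics/w4.png

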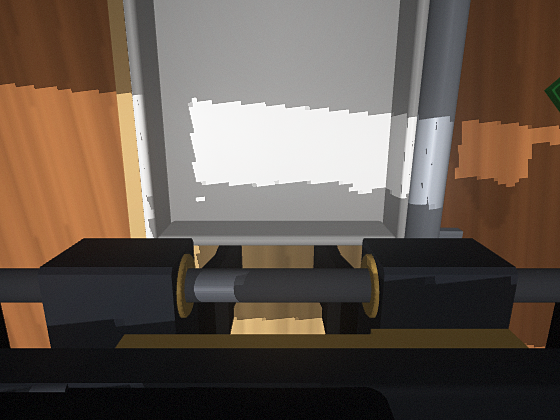

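Run:
```python
from h import *
s=status.read_state();x=np.load('station.npy')
R=np.array(s['tcp_rot'])
p=plan(R,s['position'],R,stw((0,-72,45),x),.2)
p=plan(p[1],p[0],R,stw((0,-80,110),x),.2)
plan(p[1],p[0],down(198.5),[.445,-.282,.20],-1)
```

```text
n 1 end [ 0.5204 -0.006   0.0451] rotvec err [0. 0. 0.]
[-0.35, 0.0, -0.78, 0.0, 0.0, 0.0, 0.2],
n 3 end [ 0.5195 -0.0139  0.1101] rotvec err [0. 0. 0.]
[-0.11, 0.0, -0.87, 0.0, 0.0, 0.0, 0.2],[-0.1, 0.0, -0.86, 0.0, 0.0, 0.0, 0.2],[-0.11, 0.0, -0.87, 0.0, 0.0, 0.0, 0.2],
n 12 end [ 0.445 -0.282  0.2  ] rotvec err [0.01 0.   0.04]
[-0.92, -0.14, -0.3, 0.0, 0.0, -0.96, -1.0],[-0.88, -0.29, -0.3, 0.0, 0.0, -0.96, -1.0],[-0.82, -0.43, -0.3, 0.0, 0.0, -0.96, -1.0],[-0.73, -0.57, -0.3, 0.0, 0.0, -0.97, -1.0],[-0.63, -0.68, -0.3, 0.0, 0.0, -0.96, -1.0],[-0.51, -0.77, -0.3, 0.0, 0.0, -0.96, -1.0],[-0.37, -0.85, -0.3, 0.0, 0.0, -0.96, -1.0],[-0.23, -0.9, -0.3, 0.0, 0.0, -0.96, -1.0],[-0.07, -0.93, -0.3, 0.0, 0.0, -0.96, -1.0],[0.08, -0.92, -0.3, 0.0, 0.0, -0.96, -1.0],[0.24, -0.9, -0.3, 0.0, 0.0, -0.96, -1.0],[0.38, -0.84, -0.3, 0.0, 0.0, -0.97, -1.0],
```

send_rows --pt "-0.35 0 0 0 0 0 0.2" --pt "-0.1 0 -0.9 0 0 0 0.2" --pt "-0.1 0 -0.9 0 0 0 0.2" --pt "-0.1 0 -0.9 0 0 0 0.2" --pt "0 0 -0.7 0 0 0 0.2"

```text
time_s: 9.45
position: [0.5196, -0.0152, 0.1115]
tcp_rot: [[0.121, 0.993, 0.001], [0.993, -0.121, -0.0], [-0.0, 0.001, -1.0]]
force: [0.5, 0.3, 0.0]
opening: 0.4
```

send_rows --pt "-0.92 -0.14 -0.3 0 0 -0.96 -1" --pt "-0.88 -0.29 -0.3 0 0 -0.96 -1" --pt "-0.82 -0.43 -0.3 0 0 -0.96 -1" --pt "-0.73 -0.57 -0.3 0 0 -0.97 -1" --pt "-0.63 -0.68 -0.3 0 0 -0.96 -1" --pt "-0.51 -0.77 -0.3 0 0 -0.96 -1" --pt "-0.37 -0.85 -0.3 0 0 -0.96 -1" --pt "-0.23 -0.9 -0.3 0 0 -0.96 -1" --pt "-0.07 -0.93 -0.3 0 0 -0.96 -1" --pt "0.08 -0.92 -0.3 0 0 -0.96 -1" --pt "0.24 -0.9 -0.3 0 0 -0.96 -1" --pt "0.38 -0.84 -0.3 0 0 -0.97 -1"

```text
time_s: 10.95
position: [0.444, -0.2833, 0.2007]
tcp_rot: [[-0.947, -0.321, -0.0], [-0.321, 0.947, 0.0], [0.0, 0.0, -1.0]]
force: [-0.0, 0.4, -0.7]
opening: 1.002
```

send_rows --pt "0 0 0 0 0 0 -1"

```text
time_s: 11.08
position: [0.4446, -0.2843, 0.2011]
tcp_rot: [[-0.95, -0.313, 0.001], [-0.313, 0.95, -0.001], [-0.001, -0.002, -1.0]]
force: [-0.3, 0.4, 0.3]
opening: 0.999
```

Run:
```python
from h import *
s=status.read_state();c=vision.capture('wrist');P=wristP(c,s)
c['P']=P;np.savez('w5.npz',**c);save('w5.png',c['img'],1.4)
print(s['position'],s['joint_positions'].round(1),s['force'],s['opening'],s['time_s'])
y=np.load('case.npy')
for l in [(60,-26,52),(60,26,52),(52,-26,52),(52,26,52),(-50,-22,44),(-50,22,44),(-58,-22,44),(-58,22,44)]:
    print(l,proj(c,stw(l,y),P).round(1)*1.4)
c=vision.capture('scene');save('s5.png',c['img'],1.4)
```

```text
[ 0.44459956 -0.28428644  0.2010571 ] [ -44.7   24.4   97.4    0.    58.1 -153. ] [-0.33846497  0.3942749   0.28686953] 0.9985669372501293 11.075
(60, -26, 52) [436.66 106.68]
(60, 26, 52) [347.62 107.24]
(52, -26, 52) [436.38 121.1 ]
(52, 26, 52) [347.9  121.66]
(-50, -22, 44) [426.3  285.46]
(-50, 22, 44) [359.1  285.88]
(-58, -22, 44) [426.16 297.22]
(-58, 22, 44) [359.38 297.64]
```

View pics/w5.png

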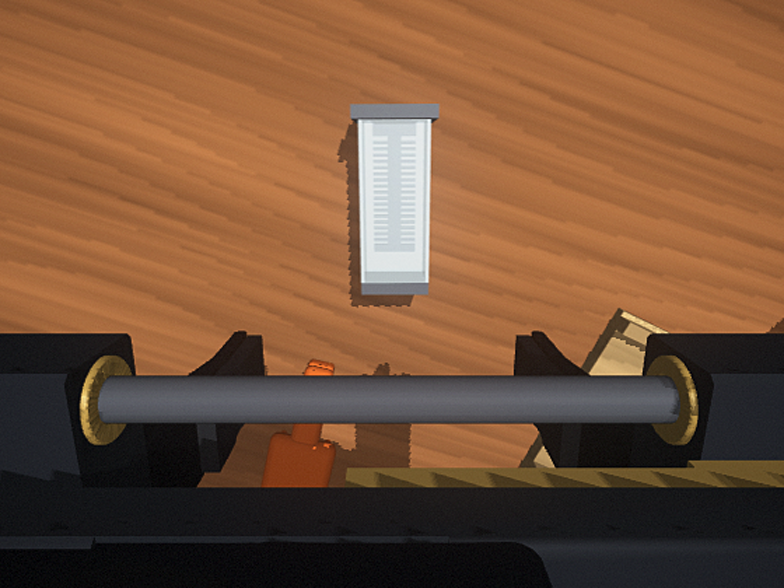

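View pics/s5.png

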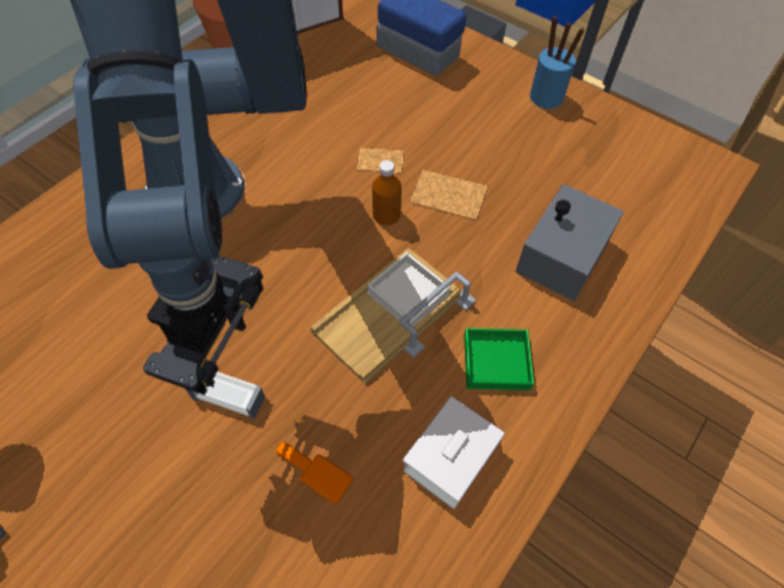

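Run:
```python
from h import *
c=dict(np.load('w5.npz'));P=c['P'];y=np.load('case.npy')
k=lambda u,v:np.array([u/1.4,v/1.4])
o=[(60,26,52,350,104),(60,-26,52,439,104),(52,26,52,350,118.5),(52,-26,52,439,119),(-50,22,44,361,283),(-50,-22,44,428.5,283),(-58,22,44,361,294.5),(-58,-22,44,428.5,294.5)]
y,r=fit([(c,P,k(a[3],a[4]),a[:3]) for a in o],y)
print(y[:2],np.degrees(y[2]),r.round(1).tolist());np.save('case.npy',y)
yaw=np.degrees(y[2])
s=status.read_state()
q=plan(s['tcp_rot'],s['position'],down(yaw),stw((4,0,60),y),-1)
q=plan(q[1],q[0],down(yaw),stw((4,0,5),y),-1)
```

```text
[ 0.40919748 -0.29435717] 198.41909611453295 [[-0.0, 0.1], [0.1, -0.2], [0.2, 0.0], [-0.1, -0.6], [0.0, 0.2], [-0.2, 0.0], [0.2, 0.4], [-0.3, 0.2]]
n 6 end [ 0.4054 -0.2956  0.06  ] rotvec err [-0.02 -0.01 -0.04]
[0.27, -0.01, 0.94, 0.0, 0.0, 0.0, -1.0],[0.28, -0.01, 0.93, 0.0, 0.0, 0.0, -1.0],[0.27, 0.0, 0.94, 0.0, 0.0, -0.01, -1.0],[0.28, -0.01, 0.93, 0.01, 0.0, 0.0, -1.0],[0.27, -0.01, 0.94, 0.0, 0.0, 0.0, -1.0],[0.28, 0.0, 0.93, 0.0, 0.0, 0.0, -1.0],
n 3 end [ 0.4054 -0.2956  0.005 ] rotvec err [-0.02 -0.01 -0.04]
[0.0, 0.0, 0.73, 0.0, 0.0, 0.0, -1.0],[0.0, 0.0, 0.74, 0.0, 0.0, 0.0, -1.0],[0.0, 0.0, 0.73, 0.0, 0.0, 0.0, -1.0],
```

send_rows --pt "0.27 -0.01 0.94 0 0 0 -1" --pt "0.28 -0.01 0.93 0 0 0 -1" --pt "0.27 0 0.94 0 0 0 -1" --pt "0.28 -0.01 0.93 0 0 0 -1" --pt "0.27 -0.01 0.94 0 0 0 -1" --pt "0.28 0 0.93 0 0 0 -1" --pt "0 0 0.75 0 0 0 -1" --pt "0 0 0.75 0 0 0 -1" --pt "0 0 0.7 0 0 0 -1" --pt "0 0 0 0 0 0 -1"

```text
time_s: 12.42
position: [0.4054, -0.2943, 0.0041]
tcp_rot: [[-0.949, -0.317, -0.003], [-0.317, 0.949, 0.003], [0.001, 0.004, -1.0]]
force: [0.1, 0.4, 0.7]
opening: 1.003
```

send_rows --pt "0 0 0 0 0 0 1" --pt "0 0 0 0 0 0 1" --pt "0 0 0 0 0 0 1" --pt "0 0 0 0 0 0 1" --pt "0 0 0 0 0 0 1"

```text
time_s: 13.05
position: [0.406, -0.2961, 0.0055]
tcp_rot: [[-0.948, -0.317, -0.0], [-0.317, 0.948, 0.0], [0.0, 0.0, -1.0]]
force: [-1.0, 0.8, 0.6]
opening: 0.515
```

```bash
cat >> h.py <<'E'
def tiltR(x,th):
    """tool R & case axes for mouth th deg down, facing station -x"""
    t=np.radians(th);Z=Ro.from_euler('z',x[2]).as_matrix()
    d=Z@np.array([-np.cos(t),0,-np.sin(t)]);u=Z@np.array([-np.sin(t),0,np.cos(t)]);y=np.cross(u,d)
    return np.stack([d,-y,-u],1),d,u
def contact(x,th=42.5,gx=.004,gz=.0052,cz=.0095,yy=0):
    R,d,u=tiltR(x,th)
    return R,stw((54,yy,60),x)-.006*d+(gx-.060)*d+(gz-cz)*u,d,u
E
python3 - <<'E'
from h import *
x=np.load('station.npy');s=status.read_state()
R,pc,d,u=contact(x);print('contact',pc,'d',d,'u',u)
hov=pc-.075*d;print('hover',hov)
q=plan(s['tcp_rot'],[.4054,-.2956,.005],s['tcp_rot'],[.4054,-.2956,.155],1)
q=plan(s['tcp_rot'],[.4054,-.2956,.155],R,hov+[0,0,.02],1)
E
```

```text
contact [0.63087836 0.05321623 0.0987163 ] d [-0.73197587  0.08825645 -0.67559021] u [-0.67073231  0.08087214  0.73727734]
hover [0.68577655 0.046597   0.14938557]
n 6 end [ 0.4054 -0.2956  0.155 ] rotvec err [0. 0. 0.]
[0.0, 0.0, -1.0, 0.0, 0.0, 0.0, 1.0],[0.0, 0.0, -1.0, 0.0, 0.0, 0.0, 1.0],[0.0, 0.0, -1.0, 0.0, 0.0, 0.0, 1.0],[0.0, 0.0, -1.0, 0.0, 0.0, 0.0, 1.0],[0.0, 0.0, -1.0, 0.0, 0.0, 0.0, 1.0],[0.0, 0.0, -1.0, 0.0, 0.0, 0.0, 1.0],
n 15 end [0.6857 0.0465 0.1694] rotvec err [ 0.02  0.   -0.03]
[-1.0, 0.63, -0.04, 0.06, -0.28, 0.16, 1.0],[-0.98, 0.65, 0.01, 0.07, -0.28, 0.16, 1.0],[-0.96, 0.69, 0.04, 0.06, -0.28, 0.16, 1.0],[-0.94, 0.71, 0.08, 0.06, -0.27, 0.16, 1.0],[-0.91, 0.74, 0.12, 0.06, -0.28, 0.17, 1.0],[-0.89, 0.76, 0.15, 0.07, -0.28, 0.16, 1.0],[-0.85, 0.79, 0.19, 0.06, -0.28, 0.16, 1.0],[-0.83, 0.82, 0.22, 0.06, -0.28, 0.16, 1.0],[-0.78, 0.84, 0.25, 0.06, -0.28, 0.16, 1.0],[-0.76, 0.87, 0.28, 0.07, -0.28, 0.16, 1.0],[-0.71, 0.89, 0.3, 0.06, -0.28, 0.16, 1.0],[-0.67, 0.91, 0.33, 0.06, -0.27, 0.16, 1.0],[-0.63, 0.94, 0.35, 0.07, -0.28, 0.16, 1.0],[-0.59, 0.96, 0.37, 0.06, -0.28, 0.17, 1.0],[-0.53, 0.97, 0.38, 0.06, -0.28, 0.16, 1.0],
```

send_rows --pt "0 0 -0.4 0 0 0 1" --pt "0 0 -0.8 0 0 0 1" --pt "0 0 -1 0 0 0 1" --pt "0 0 -1 0 0 0 1" --pt "0 0 -1 0 0 0 1" --pt "0 0 -1 0 0 0 1" --pt "0 0 -0.8 0 0 0 1"

```text
time_s: 13.92
position: [0.4059, -0.2959, 0.1567]
tcp_rot: [[-0.948, -0.317, 0.0], [-0.317, 0.948, -0.0], [-0.0, -0.001, -1.0]]
force: [0.6, -0.4, -2.0]
opening: 0.5
```

send_rows --pt "-1 0.63 -0.04 0.06 -0.28 0.16 1" --pt "-0.98 0.65 0.01 0.07 -0.28 0.16 1" --pt "-0.96 0.69 0.04 0.06 -0.28 0.16 1" --pt "-0.94 0.71 0.08 0.06 -0.27 0.16 1" --pt "-0.91 0.74 0.12 0.06 -0.28 0.17 1" --pt "-0.89 0.76 0.15 0.07 -0.28 0.16 1" --pt "-0.85 0.79 0.19 0.06 -0.28 0.16 1" --pt "-0.83 0.82 0.22 0.06 -0.28 0.16 1"

```text
time_s: 14.92
position: [0.5556, -0.1125, 0.1632]
tcp_rot: [[-0.918, -0.086, 0.388], [-0.095, 0.995, -0.004], [-0.386, -0.04, -0.921]]
force: [0.8, -0.2, -2.0]
opening: 0.505
```

Run:
```python
from h import *
s=status.read_state();print(s['position'],s['joint_positions'].round(1),s['qvel'].round(0),s['force'],s['opening'])
```

```text
[ 0.5555711  -0.1125107   0.16320724] [ -28.5   25.1  111.3   25.1   25.4 -145. ] [ 25.   3.   4.  27. -30.  10.] [ 0.79423025 -0.19106829 -2.02577049] 0.5046340338377466
```

```bash
cat > fk.py <<'E'
from h import *
z1=np.array([0,0,-1.])
D=[([-80.529,30.278,82.157],[.21056,-.58769,.22157],z1),([-40,15.3,101],[.42045,-.20814,.26025],z1),([-44.7,24.4,97.4],[.4446,-.28429,.20106],z1),
([-28.5,25.1,111.3],[.55557,-.11251,.16321],np.array([.388,-.004,-.921]))]
def W(v,q):
    a,h,l2,l3,e,o=v[:6];q1,q2,q3=np.radians(q)
    r=a+l2*np.sin(q2)+l3*np.sin(q2+q3+o);z=h+l2*np.cos(q2)+l3*np.cos(q2+q3+o)
    return np.array([np.cos(q1)*r-np.sin(q1)*e,np.sin(q1)*r+np.cos(q1)*e,z])
def f(v):
    return np.concatenate([W(v,q)-(np.array(p)-v[6]*zz) for q,p,zz in D]+[[.01*(v[0]),.002*v[5]]])
r=least_squares(f,[.0,.3,.4,.4,.1,0,.25])
if __name__=='__main__':
    print(r.x.round(3),(f(r.x)*1000).round(1))
    x=np.load('station.npy')
    for b in(0,.04,.075,.1):
      for th in (40,42.5,45):
        R,pc,d,u=contact(x,th)
        p=pc-b*d; w=p-r.x[6]*R[:,2]
        g=least_squares(lambda q:W(r.x,q)-w,[-5,25,110])
        print(b,th,g.x.round(1),'q2+q3',(g.x[1]+g.x[2]).round(1),'toolpitch',180-th)
E
python3 fk.py
```

```text
[0.002 0.271 0.586 0.405 0.111 0.28  0.304] [-0.1 -0.1  0.1  0.   0.1 -0.2  0.   0.3  0.  -0.  -0.2  0.   0.   0.6]
0 40 [ -4.5  38.6 116.3] q2+q3 154.9 toolpitch 140
0 42.5 [ -4.5  39.3 118. ] q2+q3 157.3 toolpitch 137.5
0 45 [ -4.4  40.1 119.7] q2+q3 159.8 toolpitch 135
0.04 40 [ -4.7  36.3 111.5] q2+q3 147.8 toolpitch 140
0.04 42.5 [ -4.6  36.5 113.4] q2+q3 149.9 toolpitch 137.5
0.04 45 [ -4.6  36.9 115.3] q2+q3 152.1 toolpitch 135
0.075 40 [ -4.8  34.8 107.1] q2+q3 141.9 toolpitch 140
0.075 42.5 [ -4.8  34.6 109.2] q2+q3 143.8 toolpitch 137.5
0.075 45 [ -4.7  34.6 111.2] q2+q3 145.8 toolpitch 135
0.1 40 [ -4.9  34.  104. ] q2+q3 137.9 toolpitch 140
0.1 42.5 [ -4.8  33.6 106.1] q2+q3 139.7 toolpitch 137.5
0.1 45 [ -4.8  33.4 108.2] q2+q3 141.6 toolpitch 135
```

```bash
cat >> fk.py <<'E'
V=r.x
def FK(q):
    e=Ro.from_euler
    A=e('z',q[0],degrees=True)*e('y',q[1]+q[2],degrees=True)*e('z',q[3],degrees=True)*e('y',q[4],degrees=True)*e('z',q[5]+90,degrees=True)
    M=A.as_matrix(); return M,W(V,q[:3])+V[6]*M[:,2]
def IK(R,p,q0):
    def g(q):
        M,pp=FK(q);return np.r_[(pp-p)*10,Ro.from_matrix(M.T@R).as_rotvec()]
    s=least_squares(g,q0,x_scale=10.,xtol=1e-12,ftol=1e-12);return s.x,np.abs(g(s.x)).max()
E
python3 - <<'E'
from fk import *
s=status.read_state();print(s['joint_positions'])
M,p=FK(s['joint_positions']);print(M.round(3),np.array(s['tcp_rot']).round(3),p-s['position'])
x=np.load('station.npy')
for b in(0,.02,.045,.06):
  for up in (0,.03,.06,.1):
    R,pc,d,u=contact(x);q,e=IK(R,pc-b*d+[0,0,up],[-5,38,115,180,18,92]);print(b,up,q.round(1),e)
E
```

```text
[ -28.53985522   25.06567668  111.2707759    25.13019157   25.37734544
 -145.0004261 ]
[[-0.918 -0.086  0.388]
 [-0.095  0.995 -0.004]
 [-0.386 -0.04  -0.921]] [[-0.918 -0.086  0.388]
 [-0.095  0.995 -0.004]
 [-0.386 -0.04  -0.921]] [ 0.00010214 -0.00053505  0.00021746]
0 0 [ -4.5  39.3 118.  184.8  19.9  87.3] 2.499827012059086e-09
0 0.03 [ -4.5  35.3 117.4 186.2  15.2  85.8] 4.579352383404789e-09
0 0.06 [ -4.5  31.4 116.4 189.   10.4  82.9] 1.516488323805021e-11
0 0.1 [ -4.5  26.4 114.7 204.    4.   67.8] 1.1209921879640206e-11
0.02 0 [ -4.6  37.8 115.7 185.7  16.1  86.3] 2.9946259361146588e-09
0.02 0.03 [ -4.6  34.  115.  187.9  11.5  84. ] 2.4424906541753444e-14
0.02 0.06 [ -4.6  30.3 113.9 193.2   6.9  78.6] 5.567506872194983e-10
0.02 0.1 [ -4.6  25.7 112.1 261.    1.6  10.7] 5.069833441950777e-12
0.045 0 [ -4.7  36.2 112.8 187.5  11.6  84.3] 2.1316282072803006e-13
0.045 0.03 [ -4.7  32.6 111.9 192.2   7.2  79.6] 1.363564816614371e-10
0.045 0.06 [ -4.7  29.2 110.7 212.    2.8  59.7] 8.741965484837522e-12
0.045 0.1 [ -4.7  24.9 108.8 158.4  -4.1 113.1] 2.1791450588448669e-10
0.06 0 [ -4.7  35.4 111.  189.5   9.   82.3] 2.937983190065552e-11
0.06 0.03 [ -4.7  31.9 110.  198.3   4.7  73.4] 6.39598418672449e-08
0.06 0.06 [  -4.7   28.6  108.8 -267.7   -1.5  539.3] 1.8398171874878244e-10
0.06 0.1 [ -4.7  24.5 106.8 166.6  -6.3 105. ] 3.165089371148788e-09
```

```bash
cat >> fk.py <<'E'
def rows(qs,M,p,hand,prt=True):
    out=[]
    for q in qs:
        Mt,pt=FK(q)
        sh=np.round(M.T@(pt-p)/.025,2);tu=np.round(Ro.from_matrix(M.T@Mt).as_rotvec(degrees=True)/10,2)
        out.append([float(v)+0. for v in (*sh,*tu,hand)]);p=p+M@sh*.025;M=M@Ro.from_rotvec(tu*10,degrees=True).as_matrix()
    m=max(max(abs(v) for v in r[:6]) for r in out)
    print('n',len(out),'max',m,'end',p.round(4))
    return out,M,p
def jpath(way):
    """way: list of (q,n)"""
    qs=[];q=np.array(way[0][0],float)
    for t,n in way[1:]:
        t=np.array(t,float)
        for i in range(1,n+1): qs.append(q+(t-q)*i/n)
        q=t
    return qs
def info(q):
    M,p=FK(q);d=M[:,0];u=-M[:,2];y=-M[:,1]
    o=p-.004*d-.0052*u
    c=[o+a*d+b*y+h*u for a in(-.058,.06) for b in(-.026,.026) for h in(0,.052)]
    return p,min(k[2] for k in c),np.degrees(np.arcsin(-d[2])),np.array(c)
E
python3 - <<'E'
from fk import *
s=status.read_state();A=s['joint_positions']
B=[-4.7,36.2,112.8,187.5,11.6,84.3]
C1=[-20,24,124,70,15,-85]; C2=[-8,24,126,187.5,15,60]
import itertools
qs=jpath([(A,0),(C1,11),(C2,28),([-4.7,30,118,187.5,13,84.3],4)])
for q in qs[::3]+[qs[-1]]:
    p,mz,mo,c=info(q);print(np.round(q).tolist(),p.round(3),'minz',mz.round(3),'mouth',mo.round(0),'xr',c[:,0].min().round(2),c[:,0].max().round(2),'yr',c[:,1].min().round(2),c[:,1].max().round(2))
o,M,p=rows(qs,np.array(s['tcp_rot']),s['position'],1)
E
```

```text
[-28.0, 25.0, 112.0, 29.0, 24.0, -140.0] [ 0.555 -0.098  0.163] minz 0.134 mouth 24.0 xr 0.48 0.62 yr -0.13 -0.07
[-25.0, 25.0, 116.0, 41.0, 22.0, -123.0] [ 0.551 -0.057  0.161] minz 0.129 mouth 21.0 xr 0.47 0.61 yr -0.11 -0.01
[-23.0, 24.0, 119.0, 54.0, 19.0, -107.0] [ 0.541 -0.025  0.159] minz 0.131 mouth 12.0 xr 0.47 0.59 yr -0.09 0.04
[-21.0, 24.0, 123.0, 66.0, 16.0, -90.0] [0.525 0.001 0.156] minz 0.137 mouth -1.0 xr 0.47 0.56 yr -0.07 0.06
[-19.0, 24.0, 124.0, 78.0, 15.0, -75.0] [0.526 0.016 0.159] minz 0.127 mouth -14.0 xr 0.47 0.56 yr -0.05 0.08
[-18.0, 24.0, 124.0, 91.0, 15.0, -59.0] [0.538 0.026 0.168] minz 0.126 mouth -28.0 xr 0.46 0.59 yr -0.04 0.08
[-17.0, 24.0, 125.0, 104.0, 15.0, -44.0] [0.548 0.032 0.175] minz 0.131 mouth -37.0 xr 0.47 0.6 yr -0.01 0.07
[-15.0, 24.0, 125.0, 116.0, 15.0, -28.0] [0.557 0.036 0.183] minz 0.136 mouth -38.0 xr 0.48 0.61 yr -0.0 0.07
[-14.0, 24.0, 125.0, 129.0, 15.0, -12.0] [0.564 0.037 0.189] minz 0.143 mouth -31.0 xr 0.48 0.61 yr -0.02 0.1
[-13.0, 24.0, 125.0, 141.0, 15.0, 3.0] [0.568 0.036 0.194] minz 0.157 mouth -17.0 xr 0.5 0.61 yr -0.03 0.1
[-11.0, 24.0, 125.0, 154.0, 15.0, 19.0] [0.57  0.033 0.198] minz 0.176 mouth -0.0 xr 0.52 0.59 yr -0.02 0.1
[-10.0, 24.0, 126.0, 167.0, 15.0, 34.0] [0.569 0.03  0.2  ] minz 0.163 mouth 17.0 xr 0.5 0.61 yr -0.03 0.1
[-9.0, 24.0, 126.0, 179.0, 15.0, 50.0] [0.565 0.025 0.2  ] minz 0.154 mouth 32.0 xr 0.49 0.62 yr -0.03 0.09
[-7.0, 26.0, 124.0, 188.0, 14.0, 66.0] [0.578 0.029 0.193] minz 0.146 mouth 42.0 xr 0.5 0.63 yr -0.01 0.07
[-5.0, 30.0, 118.0, 188.0, 13.0, 84.0] [0.627 0.051 0.174] minz 0.131 mouth 45.0 xr 0.55 0.68 yr 0.02 0.09
[-5.0, 30.0, 118.0, 188.0, 13.0, 84.0] [0.627 0.051 0.174] minz 0.131 mouth 45.0 xr 0.55 0.68 yr 0.02 0.09
n 43 max 0.9 end [0.6269 0.0506 0.1743]
```

Run:
```python
from fk import *
s=status.read_state();A=s['joint_positions']
C1=[-20,24,124,70,15,-85]; C2=[-8,24,126,187.5,15,60]
qs=jpath([(A,0),(C1,11),(C2,28),([-4.7,30,118,187.5,13,84.3],4)])
o,M,p=rows(qs,np.array(s['tcp_rot']),s['position'],1)
for i in range(0,43,11): print(o[i:i+11])
```

```text
n 43 max 0.9 end [0.6269 0.0506 0.1743]
[[-0.03, 0.59, 0.02, -0.11, -0.1, 0.86, 1.0], [0.07, 0.58, 0.02, -0.11, -0.08, 0.87, 1.0], [0.18, 0.51, 0.01, -0.1, -0.06, 0.88, 1.0], [0.26, 0.44, 0.01, -0.1, -0.05, 0.88, 1.0], [0.32, 0.36, 0.0, -0.08, -0.03, 0.88, 1.0], [0.37, 0.26, -0.01, -0.08, -0.02, 0.89, 1.0], [0.4, 0.16, -0.02, -0.06, -0.02, 0.89, 1.0], [0.41, 0.06, -0.03, -0.05, -0.01, 0.89, 1.0], [0.4, -0.04, -0.04, -0.03, 0.0, 0.89, 1.0], [0.37, -0.14, -0.04, -0.03, -0.01, 0.9, 1.0], [0.31, -0.22, -0.06, -0.01, -0.02, 0.9, 1.0]]
[[0.18, 0.18, 0.0, -0.1, 0.04, 0.89, 1.0], [0.19, 0.16, 0.01, -0.09, 0.04, 0.88, 1.0], [0.2, 0.13, 0.0, -0.08, 0.05, 0.89, 1.0], [0.21, 0.11, 0.01, -0.08, 0.06, 0.89, 1.0], [0.2, 0.07, 0.0, -0.07, 0.06, 0.89, 1.0], [0.2, 0.05, 0.0, -0.06, 0.07, 0.89, 1.0], [0.19, 0.03, 0.01, -0.06, 0.08, 0.89, 1.0], [0.18, 0.0, 0.0, -0.05, 0.07, 0.89, 1.0], [0.18, -0.01, 0.0, -0.04, 0.08, 0.9, 1.0], [0.15, -0.03, -0.01, -0.04, 0.08, 0.89, 1.0], [0.14, -0.04, 0.0, -0.02, 0.08, 0.89, 1.0]]
[[0.13, -0.05, -0.01, -0.02, 0.08, 0.89, 1.0], [0.11, -0.06, 0.0, -0.02, 0.08, 0.89, 1.0], [0.1, -0.06, -0.01, -0.01, 0.09, 0.9, 1.0], [0.08, -0.05, -0.01, 0.0, 0.08, 0.89, 1.0], [0.07, -0.06, -0.01, 0.01, 0.08, 0.89, 1.0], [0.06, -0.05, -0.02, 0.0, 0.08, 0.89, 1.0], [0.05, -0.04, -0.01, 0.02, 0.07, 0.9, 1.0], [0.05, -0.04, -0.02, 0.02, 0.08, 0.89, 1.0], [0.05, -0.03, -0.02, 0.02, 0.07, 0.89, 1.0], [0.04, -0.02, -0.03, 0.03, 0.07, 0.9, 1.0], [0.05, -0.02, -0.02, 0.04, 0.07, 0.89, 1.0]]
[[0.05, -0.01, -0.03, 0.04, 0.07, 0.89, 1.0], [0.06, -0.01, -0.03, 0.04, 0.06, 0.9, 1.0], [0.07, 0.0, -0.03, 0.05, 0.06, 0.89, 1.0], [0.08, -0.01, -0.03, 0.05, 0.06, 0.89, 1.0], [0.09, -0.01, -0.03, 0.06, 0.05, 0.9, 1.0], [0.09, -0.01, -0.04, 0.06, 0.05, 0.89, 1.0], [-0.41, 0.22, 0.59, -0.06, -0.02, 0.55, 1.0], [-0.37, 0.27, 0.6, -0.06, -0.02, 0.55, 1.0], [-0.33, 0.33, 0.6, -0.06, -0.01, 0.55, 1.0], [-0.28, 0.36, 0.61, -0.07, 0.0, 0.55, 1.0]]
```

send_rows --pt "-0.03 0.59 0.02 -0.11 -0.1 0.86 1" --pt "0.07 0.58 0.02 -0.11 -0.08 0.87 1" --pt "0.18 0.51 0.01 -0.1 -0.06 0.88 1" --pt "0.26 0.44 0.01 -0.1 -0.05 0.88 1" --pt "0.32 0.36 0 -0.08 -0.03 0.88 1" --pt "0.37 0.26 -0.01 -0.08 -0.02 0.89 1" --pt "0.4 0.16 -0.02 -0.06 -0.02 0.89 1" --pt "0.41 0.06 -0.03 -0.05 -0.01 0.89 1" --pt "0.4 -0.04 -0.04 -0.03 0 0.89 1" --pt "0.37 -0.14 -0.04 -0.03 -0.01 0.9 1" --pt "0.31 -0.22 -0.06 -0.01 -0.02 0.9 1"

```text
time_s: 16.3
position: [0.5179, 0.0072, 0.1542]
tcp_rot: [[-0.002, 0.87, 0.493], [0.996, -0.042, 0.079], [0.09, 0.491, -0.866]]
force: [-0.6, -0.3, -3.1]
opening: 0.502
```

Run:
```python
from h import *
s=status.read_state();print(s['position'],s['joint_positions'].round(1),s['force'],s['opening'])
```

```text
[0.51791713 0.00724834 0.15420779] [-20.2  24.  123.9  69.6  15.1 -84.5] [-0.59380882 -0.32977761 -3.10408243] 0.5015146115834503
```

Joints track the prediction. Continuing.

send_rows --pt "0.18 0.18 0 -0.1 0.04 0.89 1" --pt "0.19 0.16 0.01 -0.09 0.04 0.88 1" --pt "0.2 0.13 0 -0.08 0.05 0.89 1" --pt "0.21 0.11 0.01 -0.08 0.06 0.89 1" --pt "0.2 0.07 0 -0.07 0.06 0.89 1" --pt "0.2 0.05 0 -0.06 0.07 0.89 1" --pt "0.19 0.03 0.01 -0.06 0.08 0.89 1" --pt "0.18 0 0 -0.05 0.07 0.89 1" --pt "0.18 -0.01 0 -0.04 0.08 0.9 1" --pt "0.15 -0.03 -0.01 -0.04 0.08 0.89 1" --pt "0.14 -0.04 0 -0.02 0.08 0.89 1"

```text
time_s: 17.68
position: [0.5567, 0.0347, 0.1827]
tcp_rot: [[0.763, -0.108, 0.638], [-0.193, -0.979, 0.066], [0.617, -0.174, -0.767]]
force: [1.1, 0.2, -3.3]
opening: 0.503
```

send_rows --pt "0.13 -0.05 -0.01 -0.02 0.08 0.89 1" --pt "0.11 -0.06 0 -0.02 0.08 0.89 1" --pt "0.1 -0.06 -0.01 -0.01 0.09 0.9 1" --pt "0.08 -0.05 -0.01 0 0.08 0.89 1" --pt "0.07 -0.06 -0.01 0.01 0.08 0.89 1" --pt "0.06 -0.05 -0.02 0 0.08 0.89 1" --pt "0.05 -0.04 -0.01 0.02 0.07 0.9 1" --pt "0.05 -0.04 -0.02 0.02 0.08 0.89 1" --pt "0.05 -0.03 -0.02 0.02 0.07 0.89 1" --pt "0.04 -0.02 -0.03 0.03 0.07 0.9 1" --pt "0.05 -0.02 -0.02 0.04 0.07 0.89 1"

```text
time_s: 19.05
position: [0.5688, 0.0297, 0.1991]
tcp_rot: [[-0.272, -0.657, 0.703], [-0.941, 0.334, -0.053], [-0.2, -0.676, -0.709]]
force: [0.7, -0.8, -1.7]
opening: 0.509
```

Run:
```python
from h import *
s=status.read_state();print(s['position'],s['joint_positions'].round(1),s['force'],s['opening'])
```

```text
[0.56881024 0.02971178 0.19906145] [-10.8  24.  125.6 162.1  15.   29.3] [ 0.69463141 -0.84725423 -1.74958072] 0.5085236344016759
```

send_rows --pt "0.05 -0.01 -0.03 0.04 0.07 0.89 1" --pt "0.06 -0.01 -0.03 0.04 0.06 0.9 1" --pt "0.07 0 -0.03 0.05 0.06 0.89 1" --pt "0.08 -0.01 -0.03 0.05 0.06 0.89 1" --pt "0.09 -0.01 -0.03 0.06 0.05 0.9 1" --pt "0.09 -0.01 -0.04 0.06 0.05 0.89 1" --pt "-0.41 0.22 0.59 -0.06 -0.02 0.55 1" --pt "-0.37 0.27 0.6 -0.06 -0.02 0.55 1" --pt "-0.33 0.33 0.6 -0.06 -0.01 0.55 1" --pt "-0.28 0.36 0.61 -0.07 0 0.55 1" --pt "0 0 0 0 0 0 1"

```text
time_s: 20.42
position: [0.6274, 0.0498, 0.1738]
tcp_rot: [[-0.704, 0.12, 0.7], [0.083, 0.993, -0.087], [-0.705, -0.003, -0.709]]
force: [-0.1, 0.5, -3.4]
opening: 0.504
```

Run:
```python
from fk import *
s=status.read_state();print(s['position'],s['joint_positions'].round(1),s['force'],s['opening'],s['time_s'])
x=np.load('station.npy');M=np.array(s['tcp_rot'])
print(M.round(3))
R,pc,d,u=contact(x)
plan(M,s['position'],R,pc-.045*d,1)
c=vision.capture('wrist');save('w6.png',c['img'],1.4);c['P']=wristP(c,s);np.savez('w6.npz',**c)
c=vision.capture('scene');save('s6.png',c['img'][120:320,180:400],3.4)
```

```text
[0.62744815 0.04976087 0.17381881] [ -4.9  30.1 117.9 187.   12.9  84.5] [-0.06641528  0.45842042 -3.44632359] 0.5036329058017983 20.425
[[-0.704  0.12   0.7  ]
 [ 0.083  0.993 -0.087]
 [-0.705 -0.003 -0.709]]
n 3 end [0.6639 0.0493 0.1292] rotvec err [-0.04  0.04 -0.  ]
[0.08, 0.05, 0.76, 0.0, 0.08, 0.0, 1.0],[0.07, 0.06, 0.77, -0.01, 0.08, 0.01, 1.0],[0.05, 0.05, 0.76, 0.0, 0.07, 0.0, 1.0],
```

View pics/w6.png

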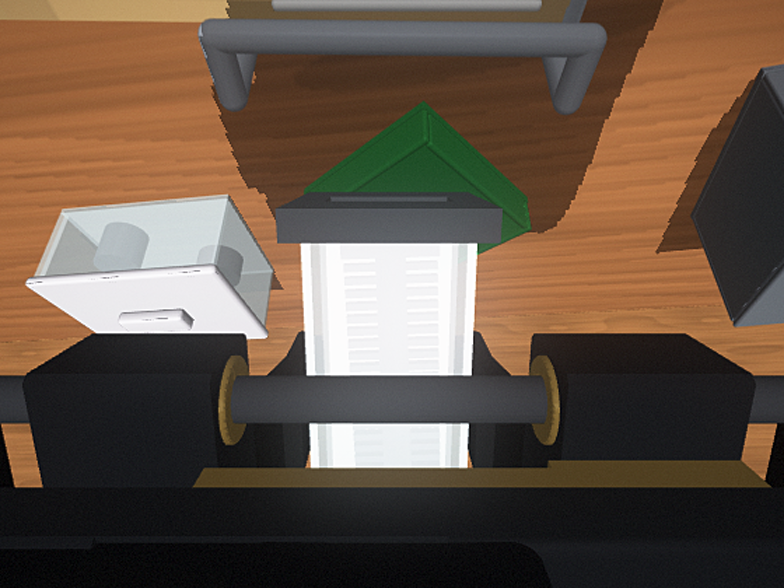

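View pics/s6.png

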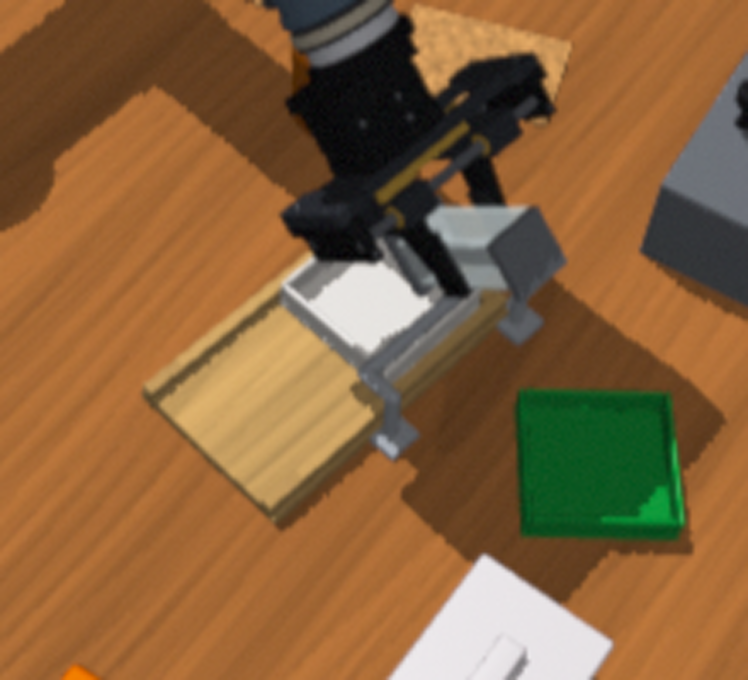

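Run:
```python
from fk import *
c=dict(np.load('w6.npz'));P=c['P'];x=np.load('station.npy')
s=status.read_state();M=np.array(s['tcp_rot']);p=s['position']
for l in [(54,72,60),(54,-72,60),(54,0,60),(54,0,66)]: print(l,(proj(c,stw(l,x),P)*1.4).round(1))
d,y,u=M[:,0],-M[:,1],-M[:,2]
o=p-.004*d-.0052*u
for l in [(60,26,52),(60,-26,52),(52,26,52),(52,-26,52),(60,26,0),(60,-26,0),(60,17,33),(60,-17,33)]:
    a=np.array(l)/1000;print(l,(proj(c,o+a[0]*d+a[1]*y+a[2]*u,P)*1.4).round(1))
save('w6c.png',c['img'][0:200,130:450],2.5)
D=c['depth']
for v in (22,25,28,31):
    print(v,[wst((P[:3,3]+ray(c,(uu,v),P)[1]*D[v,uu]),x).round(1).tolist() for uu in (180,280,380)])
```

```text
(54, 72, 60) [593.6  34.7]
(54, -72, 60) [214.8  34.6]
(54, 0, 60) [404.1  34.7]
(54, 0, 66) [404.3  44.5]
(60, 26, 52) [278.9 208.6]
(60, -26, 52) [511.8 208.3]
(52, 26, 52) [280.9 244. ]
(52, -26, 52) [509.6 243.7]
(60, 26, 0) [312.7 191.2]
(60, -26, 0) [473.6 191. ]
(60, 17, 33) [328.9 200.6]
(60, -17, 33) [459.8 200.5]
22 [[50.4, -56.5, 63.2], [51.2, -4.6, 61.9], [51.6, 47.8, 61.4]]
25 [[51.0, -56.5, 64.8], [51.3, -4.6, 64.3], [52.4, 47.9, 62.6]]
28 [[52.4, -56.8, 65.2], [52.7, -4.6, 64.7], [52.6, 47.6, 64.8]]
31 [[53.9, -57.1, 65.5], [54.0, -4.6, 65.4], [54.4, 48.0, 64.8]]
```

View pics/w6c.png

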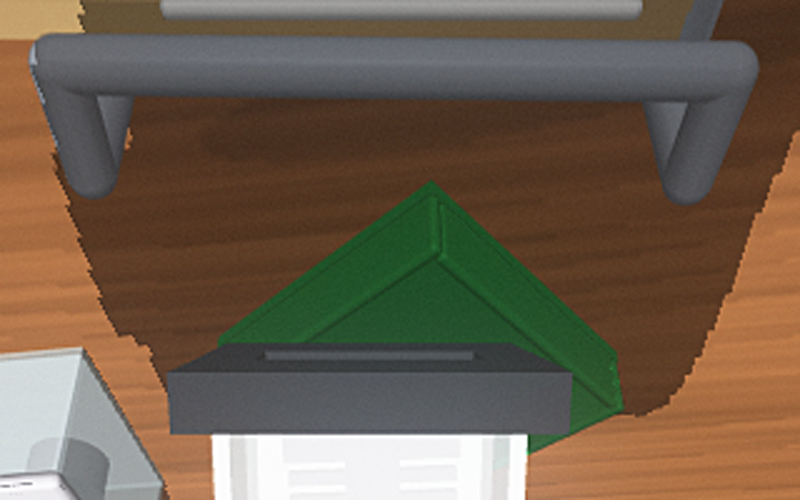

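Run:
```python
from fk import *
c=dict(np.load('w6.npz'));H=c['hand_eye'];W=cloud(c,H)*1000
for v in (152,156,160,164,168,172): print('rim',v,[W[v,u].round(1).tolist() for u in (205,280,350)])
for v in (180,195,210,225,240,255): print('body',v,[W[v,u].round(1).tolist() for u in (225,280,330)])
for v in (310,320,330): print('body',v,[W[v,u].round(1).tolist() for u in (235,280,325)])
```

```text
rim 152 [[55.9, -25.0, -45.6], [55.9, -1.1, -45.7], [55.9, 21.3, -45.7]]
rim 156 [[54.7, -24.9, -46.4], [54.6, -1.0, -45.2], [54.5, 21.5, -45.2]]
rim 160 [[53.3, -25.3, -44.8], [53.2, -1.0, -44.7], [53.5, 21.2, -46.6]]
rim 164 [[52.0, -25.3, -45.3], [51.8, -1.0, -44.3], [51.9, 21.6, -45.1]]
rim 168 [[50.7, -25.4, -45.2], [50.6, -1.0, -44.9], [50.7, 21.7, -45.2]]
rim 172 [[49.5, -25.3, -45.7], [49.5, -1.0, -45.9], [49.1, 22.0, -44.0]]
body 180 [[45.5, -20.0, -38.5], [45.0, -1.0, -36.1], [45.2, 16.5, -37.5]]
body 195 [[39.7, -20.5, -36.6], [39.8, -1.0, -37.3], [39.8, 16.7, -37.2]]
body 210 [[34.3, -20.6, -37.3], [34.3, -1.0, -37.2], [34.5, 16.8, -38.1]]
body 225 [[28.8, -20.8, -37.5], [28.4, -1.0, -36.4], [28.5, 17.2, -36.9]]
body 240 [[22.7, -21.1, -36.7], [23.0, -1.0, -37.4], [23.0, 17.3, -37.5]]
body 255 [[17.3, -21.2, -37.8], [16.8, -1.0, -36.8], [17.0, 17.5, -37.2]]
body 310 [[-5.7, -18.3, -37.3], [-6.4, -0.9, -36.2], [-5.5, 16.3, -37.8]]
body 320 [[-10.6, -18.5, -36.5], [-9.9, -0.9, -37.6], [-9.8, 16.5, -37.8]]
body 330 [[-14.0, -18.5, -38.0], [-14.5, -0.9, -37.3], [-14.4, 16.7, -37.5]]
```

Run:
```python
from fk import *
s=status.read_state();x=np.load('station.npy');M=np.array(s['tcp_rot'])
R,pc,d,u=contact(x,42.5,.004,.006,.009,0)
print('contact',pc)
plan(M,s['position'],R,pc-.046*d,1)
```

```text
contact [0.63000641 0.05332136 0.09967476]
n 3 end [0.6638 0.0492 0.1307] rotvec err [0.04 0.04 0.01]
[0.05, 0.06, 0.76, -0.01, 0.07, 0.0, 1.0],[0.03, 0.05, 0.76, 0.0, 0.08, 0.01, 1.0],[0.03, 0.06, 0.76, -0.01, 0.07, 0.0, 1.0],
```

send_rows --pt "0.05 0.06 0.76 -0.01 0.07 0 1" --pt "0.03 0.05 0.76 0 0.08 0 1" --pt "0.03 0.06 0.76 -0.01 0.07 0 1" --pt "0 0 0 0 0 0 1"

```text
time_s: 21.02
position: [0.6661, 0.0489, 0.1295]
tcp_rot: [[-0.731, 0.119, 0.672], [0.088, 0.993, -0.08], [-0.677, 0.0, -0.736]]
force: [-0.6, -0.5, -2.5]
opening: 0.504
```

Run:
```python
from fk import *
s=status.read_state();x=np.load('station.npy');M=np.array(s['tcp_rot'])
R,pc,d,u=contact(x,42.5,.004,.006,.009,0)
e=s['position']-pc;print('b',-e@d*1000,'u',e@u*1000,'y',e@R[:,1]*1000,'tilt',np.degrees(np.arcsin(-M[2,0])),s['joint_positions'].round(1),s['force'])
c=vision.capture('wrist');save('w7.png',c['img'],1.4)
```

```text
b 46.950730024592296 u -2.540318097504367 y -0.09011193882104125 tilt 42.58634199198101 [ -4.7  36.2 112.5 187.3  11.4  84.4] [-0.64135395 -0.46436952 -2.50965196]
```

View pics/w7.png

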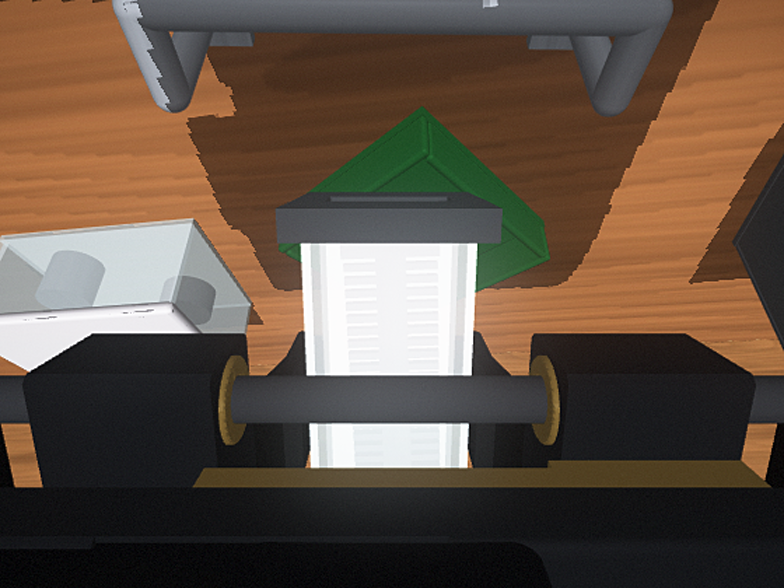

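send_rows --pt "1 0 -0.06 0 0 0 1" --pt "1 0 0 0 0 0 1"

```text
time_s: 21.32
position: [0.6294, 0.0535, 0.1008]
tcp_rot: [[-0.724, 0.119, 0.68], [0.087, 0.993, -0.081], [-0.684, 0.001, -0.729]]
force: [12.4, -0.5, 20.0]
opening: 0.506
```

```bash
cat > st.py <<'E'
from fk import *
s=status.read_state();x=np.load('station.npy');M=np.array(s['tcp_rot'])
R,pc,d,u=contact(x,42.5,.004,.006,.009,0)
e=s['position']-pc;print('b',-e@d*1000,'u',e@u*1000,'y',e@R[:,1]*1000,'tilt',np.degrees(np.arcsin(-M[2,0])),s['joint_positions'].round(1),s['force'],s['opening'],s['time_s'])
E
python3 st.py
```

```text
b 0.30811848664476804 u 1.2562519479555825 y 0.12895519242167547 tilt 43.185405232394686 [ -4.5  39.3 118.5 184.4  21.1  87.6] [12.41749748 -0.4597475  19.98767854] 0.5055969859042065 21.325
```

send_rows --pt "-1 0 0 0 0 0 1" --pt "-0.9 0 0 0 0 0 1"

```text
time_s: 21.58
position: [0.6617, 0.0497, 0.1307]
tcp_rot: [[-0.731, 0.119, 0.672], [0.088, 0.993, -0.08], [-0.677, 0.0, -0.736]]
force: [-0.3, -0.1, -2.0]
opening: 0.503
```

```bash
python3 st.py
python3 - <<'E'
from h import *
c=vision.capture('wrist');save('w8.png',c['img'],1.4);W=cloud(c,c['hand_eye'])*1000
for v in (152,160,168): print('rim',v,[W[v,u].round(1).tolist() for u in (205,280,350)])
for v in (195,240,320): print('body',v,[W[v,u].round(1).tolist() for u in (235,280,325)])
E
```

```text
b 44.46905065239171 u 1.2810431219357952 y 0.19546453814427472 tilt 42.57496723505006 [ -4.7  36.  113.1 187.1  11.7  84.6] [-0.32747544 -0.10683943 -1.97740549] 0.5027850069203504 21.575
rim 152 [[55.5, -25.7, -42.1], [55.3, -1.0, -40.7], [55.1, 22.6, -39.1]]
rim 160 [[53.2, -25.4, -44.6], [53.2, -1.0, -45.0], [53.2, 21.6, -45.1]]
rim 168 [[50.5, -25.5, -44.4], [50.3, -1.0, -43.1], [50.6, 21.7, -45.2]]
body 195 [[39.5, -17.0, -35.9], [39.6, -1.0, -36.8], [39.6, 15.0, -36.6]]
body 240 [[23.1, -17.3, -37.9], [22.8, -1.0, -37.2], [22.3, 15.7, -35.9]]
body 320 [[-10.1, -18.4, -37.4], [-9.8, -0.9, -37.8], [-10.3, 16.6, -37.2]]
```

View pics/w8.png

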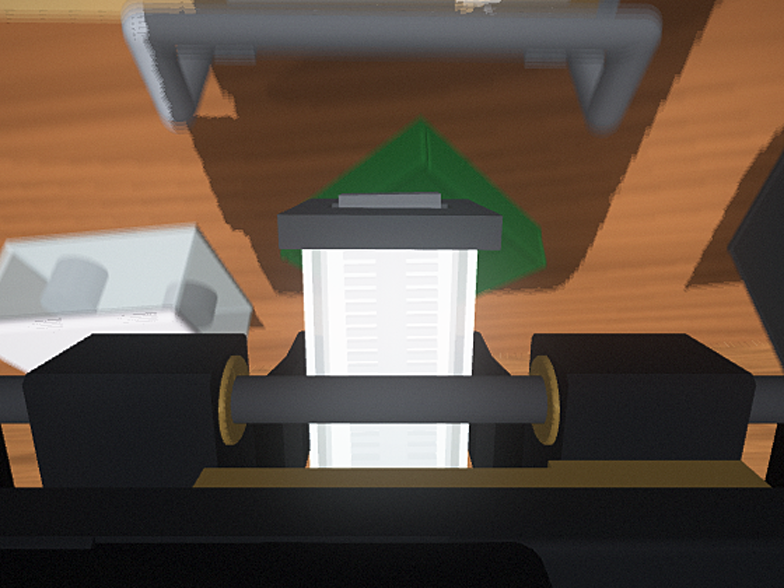

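send_rows --pt "0.9 0 0 0 0 0 1" --pt "1 0 0 0 0 0 1" --pt "-0.2 0 0 0 0 0 1" --pt "0 0 0 0 0 0 1" --pt "0 0 0 0 0 0 1"

```text
time_s: 22.25
position: [0.6313, 0.0533, 0.1021]
tcp_rot: [[-0.73, 0.119, 0.673], [0.088, 0.993, -0.08], [-0.678, 0.0, -0.735]]
force: [-0.2, 0.4, -1.9]
opening: 0.504
```

```bash
python3 st.py
python3 - <<'E'
from h import *
c=vision.capture('wrist');save('w9.png',c['img'],1.4)
E
```

```text
b 2.572088434522448 u 0.9427543990020608 y 0.08592968467609759 tilt 42.66043411116749 [ -4.5  38.9 118.  184.6  19.6  87.3] [-0.24564344  0.37434451 -1.91001943] 0.5044917537863565 22.25
```

View pics/w9.png

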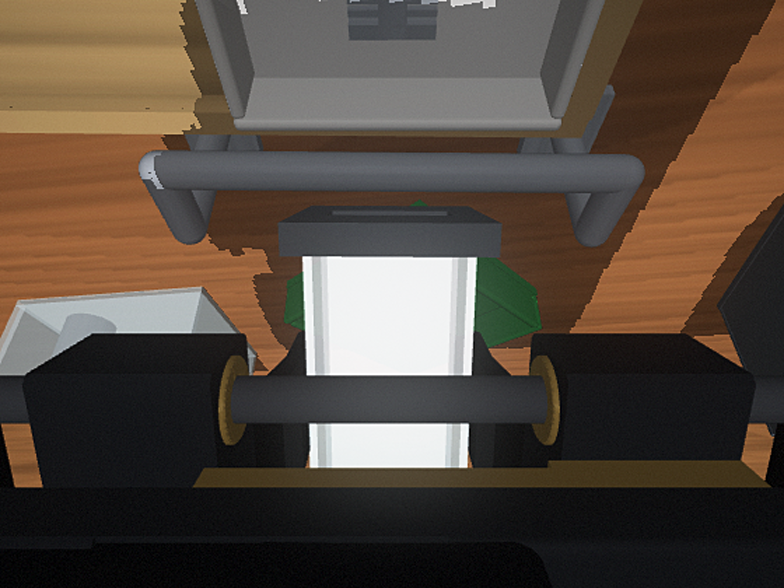

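```bash
cat > p2.py <<'E'
from fk import *
s=status.read_state()
T=dict(np.load('top0.npz'))
print('pump cap',atz(T,(266/1.4,380/1.4),.15))
N=s['joint_positions']
mat=np.array([.442,.331]);yaw=19.5
R=down(yaw);pt=np.r_[mat+.004*R[:2,0],.22]
G,e=IK(R,pt,[25,20,100,0,60,95]);print('goal',G.round(1),e)
L,e=IK(R,np.r_[pt[:2],.0105],G);print('low',L.round(1),e)
x=np.load('station.npy');RR,pc,d,u=contact(x,42.5,.004,.006,.009,0)
M=np.array(s['tcp_rot']);p0=s['position']-.02*M[:,0];N1,e=IK(M,p0,N)
C=[0,18,128,165,16,80]; D=[14,12,130,60,18,85]
E_=[22,12,120,15,35,93]
qs=jpath([(N1,0),(C,6),(D,14),(E_,7),(G,5)])
if __name__=='__main__':
    print(N1.round(1))
    for q in qs[::2]+[qs[-1]]:
        p,mz,mo,c=info(q);print(np.round(q).tolist(),p.round(3),'minz',mz.round(3),'mouth',mo.round(0),'xr',c[:,0].min().round(2),c[:,0].max().round(2),'yr',c[:,1].min().round(2),c[:,1].max().round(2),'ty',FK(q)[0][:,1].round(1))
    o,M,p=rows(qs,M,p0,1)
    for i in range(0,len(o),11): print(o[i:i+11])
E
python3 p2.py
python3 - <<'E'
from h import *
c=vision.capture('top');save('t9.png',c['img'][150:260,180:330],5)
E
```

```text
pump cap [0.37203839 0.20028806 0.15      ]
goal [25.2 25.1 92.2  0.  62.6 95.7] 3.8665487478439786e-10
low [ 25.2  43.7 100.3   0.   36.   95.7] 3.806621684532274e-11
[ -4.6  37.4 115.7 185.5  15.8  86.4]
[-4.0, 34.0, 118.0, 182.0, 16.0, 85.0] [0.632 0.066 0.141] minz 0.098 mouth 44.0 xr 0.56 0.68 yr 0.04 0.09 ty [ 0.  1. -0.]
[-2.0, 28.0, 122.0, 175.0, 16.0, 83.0] [0.599 0.094 0.188] minz 0.141 mouth 45.0 xr 0.52 0.65 yr 0.06 0.13 ty [-0.1  1.  -0.1]
[-1.0, 21.0, 126.0, 168.0, 16.0, 81.0] [0.56  0.12  0.229] minz 0.179 mouth 46.0 xr 0.48 0.61 yr 0.07 0.17 ty [-0.3  0.9 -0.2]
[1.0, 18.0, 128.0, 158.0, 16.0, 80.0] [0.532 0.153 0.248] minz 0.198 mouth 43.0 xr 0.46 0.58 yr 0.1 0.21 ty [-0.4  0.8 -0.3]
[3.0, 17.0, 128.0, 142.0, 16.0, 81.0] [0.514 0.19  0.249] minz 0.2 mouth 37.0 xr 0.45 0.55 yr 0.12 0.25 ty [-0.6  0.7 -0.4]
[5.0, 16.0, 129.0, 128.0, 17.0, 82.0] [0.491 0.224 0.247] minz 0.201 mouth 30.0 xr 0.43 0.52 yr 0.15 0.29 ty [-0.7  0.4 -0.5]
[7.0, 15.0, 129.0, 112.0, 17.0, 82.0] [0.463 0.251 0.242] minz 0.201 mouth 22.0 xr 0.41 0.49 yr 0.18 0.31 ty [-0.8  0.2 -0.6]
[9.0, 14.0, 129
[... 2081 characters left out ...]
-0.41, 0.49, -0.1, -0.2, -0.09, -0.77, 1.0], [-0.4, 0.46, -0.1, -0.21, -0.08, -0.77, 1.0], [-0.38, 0.42, -0.1, -0.19, -0.08, -0.77, 1.0], [-0.46, -0.21, 0.05, -0.08, -0.23, -0.63, 1.0], [-0.4, -0.13, 0.04, -0.11, -0.21, -0.62, 1.0]]
[[-0.33, -0.06, 0.01, -0.15, -0.2, -0.61, 1.0], [-0.25, 0.02, 0.0, -0.19, -0.18, -0.6, 1.0], [-0.18, 0.11, -0.04, -0.22, -0.16, -0.59, 1.0], [-0.12, 0.19, -0.06, -0.27, -0.14, -0.58, 1.0], [-0.04, 0.27, -0.1, -0.3, -0.12, -0.55, 1.0], [1.02, -0.28, 0.21, -0.13, -0.27, -0.29, 1.0], [1.03, -0.14, 0.13, -0.18, -0.27, -0.26, 1.0], [1.03, -0.03, 0.05, -0.21, -0.25, -0.24, 1.0], [1.01, 0.08, -0.02, -0.25, -0.25, -0.2, 1.0], [0.99, 0.17, -0.1, -0.28, -0.23, -0.17, 1.0]]
```

View pics/t9.png

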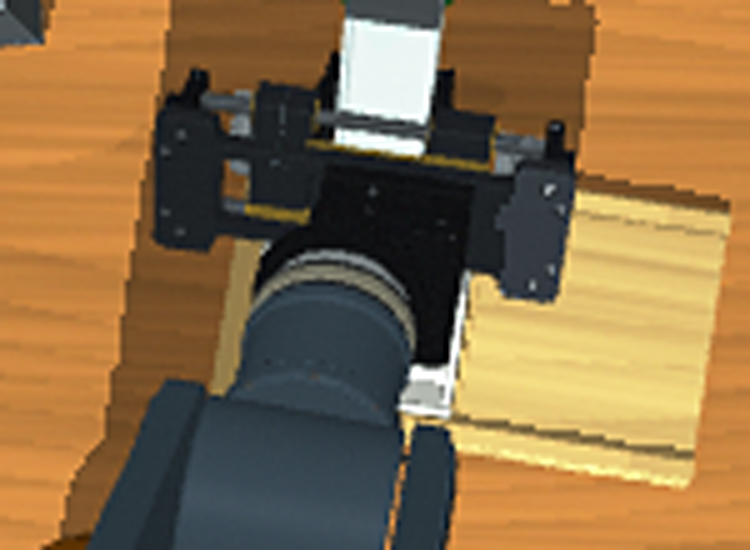

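```bash
sed -i "s/^C=.*/C=[0,17,127,165,16,80]; D=[16,8,126,60,19,85]/; s/^E_=.*/E_=[23,14,106,15,45,93]/; s/(C,6),(D,14),(E_,7),(G,5)/(C,8),(D,15),(E_,7),(G,4)/" p2.py
sed -i "s/'ty',FK(q)\[0\]\[:,1\].round(1)/'body',min((p+FK(q)[0]@np.array([a,b,-.07]))[2] for a in(-.0375,.0375) for b in(-.095,.095)).round(3)/" p2.py; python3 p2.py
```

```text
pump cap [0.37203839 0.20028806 0.15      ]
goal [25.2 25.1 92.2  0.  62.6 95.7] 3.8665487478439786e-10
low [ 25.2  43.7 100.3   0.   36.   95.7] 3.806621684532274e-11
[ -4.6  37.4 115.7 185.5  15.9  86.4]
[-4.0, 35.0, 117.0, 183.0, 16.0, 86.0] [0.637 0.062 0.137] minz 0.094 mouth 44.0 xr 0.56 0.69 yr 0.03 0.09 body 0.159
[-3.0, 30.0, 120.0, 178.0, 16.0, 84.0] [0.616 0.083 0.177] minz 0.131 mouth 46.0 xr 0.54 0.66 yr 0.05 0.12 body 0.19
[-2.0, 25.0, 123.0, 173.0, 16.0, 82.0] [0.592 0.104 0.214] minz 0.165 mouth 47.0 xr 0.52 0.64 yr 0.06 0.14 body 0.217
[-1.0, 20.0, 126.0, 168.0, 16.0, 81.0] [0.564 0.123 0.247] minz 0.197 mouth 47.0 xr 0.49 0.61 yr 0.08 0.17 body 0.241
[1.0, 16.0, 127.0, 158.0, 16.0, 80.0] [0.544 0.153 0.267] minz 0.216 mouth 45.0 xr 0.47 0.59 yr 0.1 0.21 body 0.251
[3.0, 15.0, 127.0, 144.0, 17.0, 81.0] [0.532 0.192 0.275] minz 0.224 mouth 40.0 xr 0.46 0.57 yr 0.13 0.25 body 0.25
[5.0, 14.0, 127.0, 130.0, 17.0, 82.0] [0.513 0.228 0.279] minz 0.231 mouth 33.0 xr 0.45 0.54 yr 0.16 0.29 body 0.249
[7.0, 13.0, 127.0, 116.0, 17.0, 82.0] [0.49  0.258 0.281] minz 0.237 mouth
[... 2147 characters left out ...]
 [-0.47, 0.35, -0.14, -0.16, -0.11, -0.73, 1.0], [-0.45, 0.31, -0.13, -0.16, -0.09, -0.73, 1.0], [-0.42, 0.28, -0.13, -0.16, -0.09, -0.73, 1.0]]
[[-0.39, 0.26, -0.14, -0.15, -0.07, -0.73, 1.0], [-0.34, -0.57, 0.28, -0.04, -0.33, -0.62, 1.0], [-0.25, -0.43, 0.25, -0.09, -0.3, -0.62, 1.0], [-0.13, -0.28, 0.21, -0.15, -0.29, -0.6, 1.0], [-0.04, -0.13, 0.15, -0.21, -0.26, -0.58, 1.0], [0.07, 0.01, 0.1, -0.27, -0.25, -0.55, 1.0], [0.15, 0.15, 0.04, -0.33, -0.21, -0.53, 1.0], [0.23, 0.3, -0.03, -0.37, -0.19, -0.49, 1.0], [0.26, 0.26, 0.47, -0.28, -0.38, -0.25, 1.0], [0.3, 0.34, 0.44, -0.3, -0.36, -0.23, 1.0], [0.33, 0.4, 0.4, -0.34, -0.35, -0.2, 1.0]]
[[0.36, 0.45, 0.36, -0.35, -0.35, -0.17, 1.0]]
```

send_rows --pt "-0.8 0 0 0 0 0 1" --pt "-0.29 0.39 -0.9 -0.11 -0.12 -0.37 1" --pt "-0.27 0.37 -0.89 -0.1 -0.13 -0.36 1" --pt "-0.27 0.37 -0.88 -0.1 -0.12 -0.37 1" --pt "-0.26 0.37 -0.87 -0.09 -0.13 -0.37 1" --pt "-0.25 0.36 -0.87 -0.09 -0.13 -0.36 1" --pt "-0.24 0.36 -0.85 -0.08 -0.13 -0.37 1" --pt "-0.23 0.36 -0.85 -0.07 -0.14 -0.37 1" --pt "-0.22 0.36 -0.84 -0.07 -0.13 -0.37 1" --pt "-0.39 0.73 -0.19 -0.23 -0.15 -0.71 1" --pt "-0.43 0.7 -0.19 -0.23 -0.14 -0.71 1" --pt "-0.44 0.68 -0.17 -0.22 -0.15 -0.72 1"

```text
time_s: 23.85
position: [0.531, 0.1924, 0.275]
tcp_rot: [[-0.316, -0.567, 0.761], [-0.705, 0.677, 0.212], [-0.635, -0.469, -0.613]]
force: [-0.2, 0.5, -1.7]
opening: 0.503
```

Run:
```python
from h import *
s=status.read_state();print(s['position'],s['joint_positions'].round(1),s['force'],s['opening'])
```

```text
[0.53104299 0.19237614 0.27499937] [  3.1  15.2 126.9 143.7  16.7  80.9] [-0.18178015  0.54048024 -1.72217455] 0.5030525216617939
```

On the predicted path.

send_rows --pt "-0.48 0.64 -0.18 -0.21 -0.15 -0.71 1" --pt "-0.49 0.62 -0.16 -0.21 -0.15 -0.72 1" --pt "-0.5 0.57 -0.16 -0.2 -0.14 -0.72 1" --pt "-0.51 0.54 -0.15 -0.19 -0.14 -0.72 1" --pt "-0.52 0.5 -0.14 -0.18 -0.14 -0.72 1" --pt "-0.51 0.47 -0.14 -0.18 -0.13 -0.72 1" --pt "-0.5 0.42 -0.14 -0.18 -0.12 -0.73 1" --pt "-0.49 0.39 -0.13 -0.17 -0.11 -0.72 1" --pt "-0.47 0.35 -0.14 -0.16 -0.11 -0.73 1" --pt "-0.45 0.31 -0.13 -0.16 -0.09 -0.73 1" --pt "-0.42 0.28 -0.13 -0.16 -0.09 -0.73 1"

```text
time_s: 25.22
position: [0.3966, 0.3144, 0.2679]
tcp_rot: [[0.746, -0.454, 0.486], [-0.658, -0.612, 0.438], [0.099, -0.647, -0.756]]
force: [-0.1, 1.2, -2.2]
opening: 0.502
```

send_rows --pt "-0.39 0.26 -0.14 -0.15 -0.07 -0.73 1" --pt "-0.34 -0.57 0.28 -0.04 -0.33 -0.62 1" --pt "-0.25 -0.43 0.25 -0.09 -0.3 -0.62 1" --pt "-0.13 -0.28 0.21 -0.15 -0.29 -0.6 1" --pt "-0.04 -0.13 0.15 -0.21 -0.26 -0.58 1" --pt "0.07 0.01 0.1 -0.27 -0.25 -0.55 1" --pt "0.15 0.15 0.04 -0.33 -0.21 -0.53 1" --pt "0.23 0.3 -0.03 -0.37 -0.19 -0.49 1" --pt "0.26 0.26 0.47 -0.28 -0.38 -0.25 1" --pt "0.3 0.34 0.44 -0.3 -0.36 -0.23 1" --pt "0.33 0.4 0.4 -0.34 -0.35 -0.2 1" --pt "0.36 0.45 0.36 -0.35 -0.35 -0.17 1"

```text
time_s: 26.72
position: [0.4456, 0.3317, 0.2196]
tcp_rot: [[0.942, 0.334, -0.003], [0.334, -0.942, -0.003], [-0.004, 0.002, -1.0]]
force: [0.0, -0.6, -2.3]
opening: 0.501
```

send_rows --pt "0 0 0 0 0 0 1"

```text
time_s: 26.85
position: [0.4464, 0.3326, 0.219]
tcp_rot: [[0.943, 0.333, -0.002], [0.333, -0.943, 0.0], [-0.001, -0.001, -1.0]]
force: [0.1, 0.1, -1.3]
opening: 0.504
```

Run:
```python
from h import *
s=status.read_state();print(s['position'],s['joint_positions'].round(1),s['force'],s['opening'],s['time_s'])
print(np.array(s['tcp_rot']).round(3))
c=vision.capture('wrist');P=wristP(c,s);save('w10.png',c['img'],1.4)
Z=Ro.from_euler('z',19.5,degrees=True).as_matrix()
for a in(-75,75):
  for b in (-50,50):print(a,b,(proj(c,np.r_[.442,.331,0]+Z@[a/1e3,b/1e3,.004],P)*1.4).round(0))
c=vision.capture('top');save('t10.png',c['img'],1.4)
```

```text
[0.44636363 0.33264315 0.21895786] [25.2 25.2 92.2  0.1 62.6 95.7] [ 0.05365525  0.05858965 -1.32043946] 0.5043686137095924 26.85
[[ 0.943  0.333 -0.002]
 [ 0.333 -0.943  0.   ]
 [-0.001 -0.001 -1.   ]]
-75 -50 [449. 347.]
-75 50 [324. 347.]
75 -50 [455. 153.]
75 50 [317. 153.]
```

View pics/w10.png

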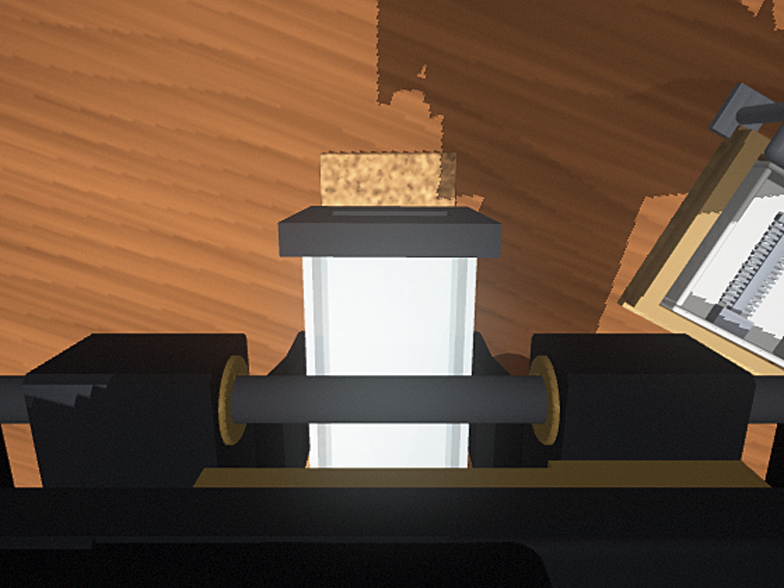

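View pics/t10.png

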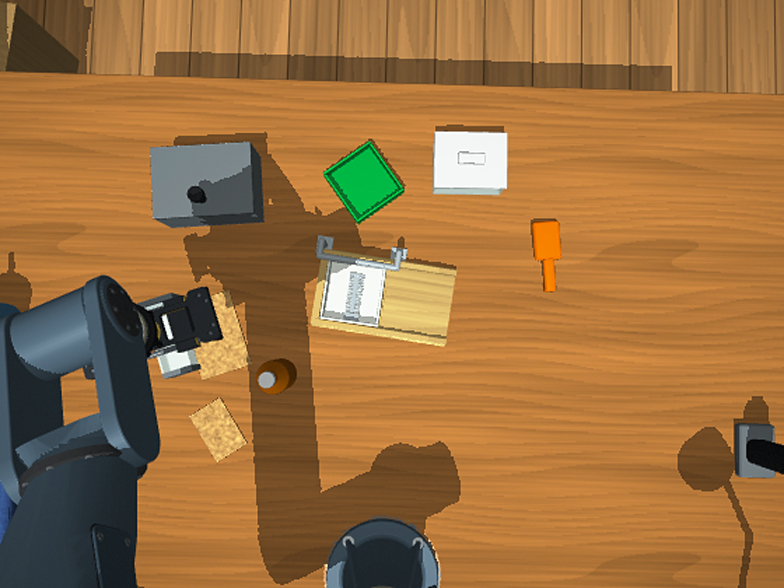

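send_rows --pt "0 0 1 0 0 0 1" --pt "0 0 1 0 0 0 1" --pt "0 0 1 0 0 0 1" --pt "0 0 1 0 0 0 1" --pt "0 0 1 0 0 0 1" --pt "0 0 1 0 0 0 1" --pt "0 0 1 0 0 0 1" --pt "0 0 0.6 0 0 0 1" --pt "0 0 0.4 0 0 0 1" --pt "0 0 0.2 0 0 0 1" --pt "0 0 0.1 0 0 0 1" --pt "0 0 0 0 0 0 1"

```text
time_s: 28.45
position: [0.4459, 0.3325, 0.0126]
tcp_rot: [[0.943, 0.333, -0.0], [0.333, -0.943, 0.001], [0.0, -0.001, -1.0]]
force: [0.8, -0.3, -2.0]
opening: 0.5
```

send_rows --pt "0 0 0.05 0 0 0 1" --pt "0 0 0.05 0 0 0 1" --pt "0 0 0 0 0 0 1"

```text
time_s: 28.82
position: [0.4458, 0.3325, 0.0101]
tcp_rot: [[0.943, 0.333, -0.0], [0.333, -0.943, 0.001], [0.0, -0.001, -1.0]]
force: [0.1, -1.7, 1.2]
opening: 0.506
```

Force has gone positive, so the case is touching. Releasing.

send_rows --pt "0 0 0 0 0 0 1" --pt "0 0 0 0 0 0 0.2" --pt "0 0 0 0 0 0 -0.2" --pt "0 0 0 0 0 0 -0.5" --pt "0 0 0 0 0 0 -0.5" --pt "0 0 -0.4 0 0 0 -0.5" --pt "0 0 -0.8 0 0 0 -0.5" --pt "0 0 -1 0 0 0 -0.5" --pt "0 0 -1 0 0 0 -0.5" --pt "0 0 -1 0 0 0 -0.5" --pt "0 0 -1 0 0 0 -0.5" --pt "0 0 -1 0 0 0 -0.5"

```text
time_s: 30.32
position: [0.4456, 0.3323, 0.1664]
tcp_rot: [[0.943, 0.333, -0.0], [0.333, -0.943, 0.001], [0.0, -0.001, -1.0]]
force: [-0.7, -0.2, 0.2]
opening: 0.751
```

Run:
```python
from h import *
s=status.read_state();c=vision.capture('wrist');save('w11.png',c['img'],1.4)
P=wristP(c,s);W=cloud(c,P)
for m in models.masks_of('wrist','case')[:1]:
    p=W[m['mask']&(c['depth']>0)];print(np.percentile(p[:,2],[5,50,95]))
c=vision.capture('scene');save('s11.png',c['img'],1.4);save('s11c.png',c['img'][100:270,220:360],5)
print(s['position'],s['force'],s['time_s'])
```

```text
[0.04606284 0.04754493 0.05545309]
[0.44564124 0.33226428 0.1663555 ] [-0.65936547 -0.1978229   0.16869175] 30.325
```

View pics/w11.png

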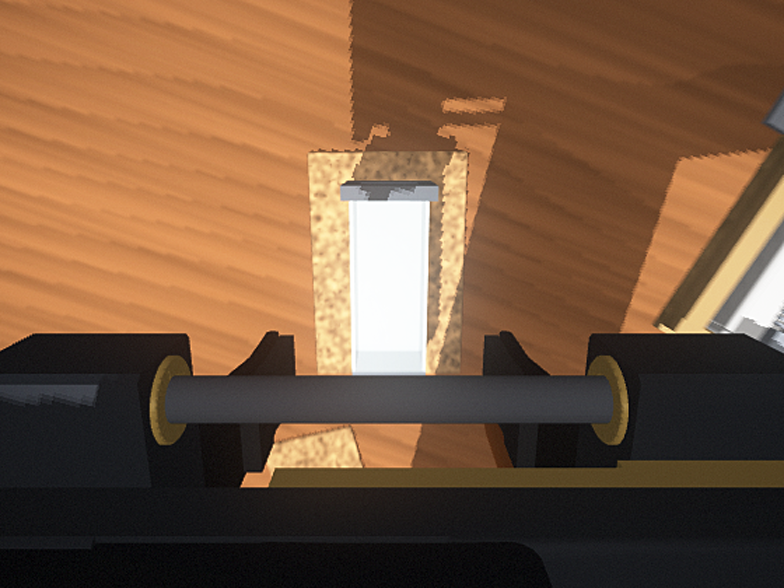

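View pics/s11c.png

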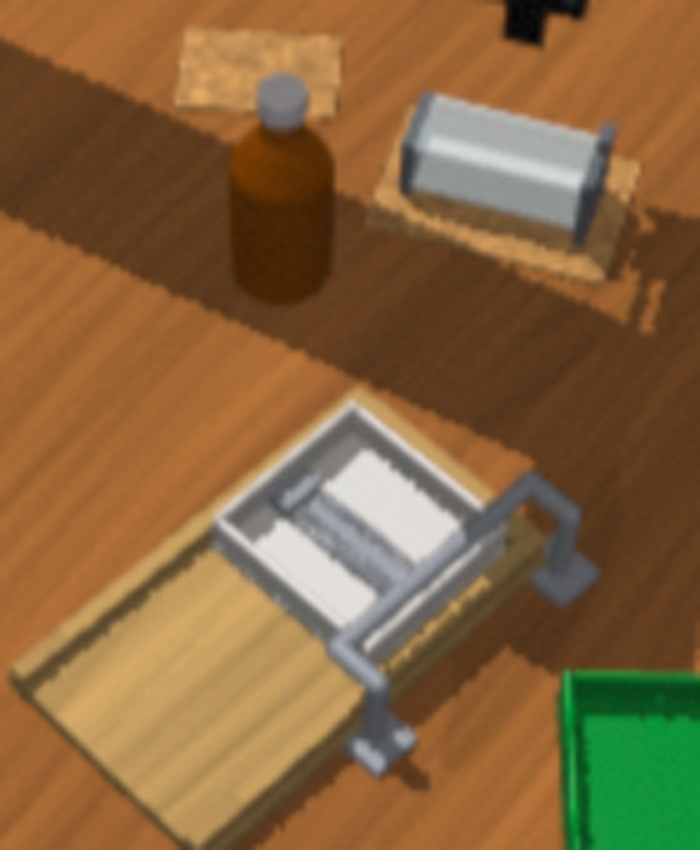

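```bash
python3 -c "
from rig import bot
print(bot.hand_in())"
```

```text
the job is handed in; nothing more can be done
None
```

The job is done and handed in at about 30 s of the 54 s allowed.

- **Dish:** I pushed the white dish along the landing with the fingertips until it dropped into the recess. Its floor then measured z = 14 mm, as it should, and the scene picture showed it seated.
- **Knocking:** I gripped the case across its body and tipped its mouth about 42.6° down. I knocked the lower rim on the bar twice at about 0.2 m/s. After the first knock the comb stuck out of the mouth, and after the second it slid into the dish. The tool force read just after the first knock was about 24 N; I took no reading at the second.
- **Case:** I laid the case flat on the larger mat, opened the fingers and backed off upwards by about 0.16 m.

**Last checks:**
- The scene picture shows the comb lying inside the seated dish.
- The case is level: its body and rim tops measured about 47.5 and 55.5 mm, against 48 and 56 expected on the 4 mm mat. It sits within the mat.
- In the pictures, the brush, bottle, clear box and organiser look where they started.
- The force reading was near zero and the fingers were touching nothing.

**Disagreements:** the overhead and scene cameras differed from the wrist camera by 2–4 mm on the board's position, so I used the wrist values. To reach the tipped pose I had to swing the wrist through a full turn in the air while holding the case.

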